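# Load tensioner arms into a parts-washer carrier and lock it

## Task

Turn the red turnbutton open, lift the cover off the green carrier and lay it flat on the rubber mat; then lower every tensioner arm on the bench over the carrier's tall rod by its drilled eye, kept level and not dropped, with its yellow-dotted end turned to the yellow line so that it drops between the two fork pins and all arms lie flat in a stack. Then lower the cover back over the rod until it rests fully on both end walls, yellow mark at the fork end, and turn the turnbutton fully closed over it; leave the bin, the bottle and the pulley where they are.

Things in the scene. Friction and masses are not known exactly. Their poses are not given: they have to be found in the camera images.
- arm0: aluminium arm 182 mm long, 16 mm thick, 0.15 to 0.3 kg: bar 24 mm wide, at one end a round eye (44 mm across, 18 mm hole right through), at the other a solid boss (40 mm across, yellow dot on top), 140 mm between their centres; balanced near the middle, grip it there. Lies flat on the bench; two or three arms are present. Origin: underside, mid-bar; x from eye to boss, z up
- arm0_bore (a point): centre of the hole in arm0, at the underside (70 mm from its origin, along -x)
- arm0_end (a point): centre of the boss of arm0, at the underside (70 mm from its origin, along +x)
- arm1: aluminium arm 182 mm long, 16 mm thick, 0.15 to 0.3 kg: bar 24 mm wide, at one end a round eye (44 mm across, 18 mm hole right through), at the other a solid boss (40 mm across, yellow dot on top), 140 mm between their centres; balanced near the middle, grip it there. Lies flat on the bench; two or three arms are present. Origin: underside, mid-bar; x from eye to boss, z up
- arm1_bore (a point): centre of the hole in arm1, at the underside (70 mm from its origin, along -x)
- arm1_end (a point): centre of the boss of arm1, at the underside (70 mm from its origin, along +x)
- arm2: aluminium arm 182 mm long, 16 mm thick, 0.15 to 0.3 kg: bar 24 mm wide, at one end a round eye (44 mm across, 18 mm hole right through), at the other a solid boss (40 mm across, yellow dot on top), 140 mm between their centres; balanced near the middle, grip it there. Lies flat on the bench; two or three arms are present. Origin: underside, mid-bar; x from eye to boss, z up
- arm2_bore (a point): centre of the hole in arm2, at the underside (70 mm from its origin, along -x)
- arm2_end (a point): centre of the boss of arm2, at the underside (70 mm from its origin, along +x)
- carrier: green parts-washer carrier fixed to the bench: base plate 240 x 124 x 10 mm, long side along x, with a cross wall 12 mm thick at each end (tops 64 mm above the bench); long sides open. Rod at x = -70 mm, y = 0. A yellow line runs from the rod to the fork and up the wall there. Arms stack flat on the base plate, 16 mm each. Origin: underside, centre; x from rod to fork, z up
- rod_foot (a point): rod axis at the top of the base plate, 10 mm above the bench. The rod is steel, 14 mm thick, with a tapered tip
- rod_top (a point): tip of the rod, 120 mm above the bench
- fork (a point): middle of the fork, at the top of the base plate, at x = +70 mm, y = 0 of the carrier: two upright pins 10 mm thick with pointed tips 58 mm above the bench, at y = +31 and -31 mm. The boss of every arm goes down between them, 6 mm clear on each side
- cover: aluminium plate 232 x 100 x 6 mm, 0.34 to 0.48 kg, an 18 mm hole 70 mm from its centre towards -x, a yellow mark at the +x end, a black handle block in the middle. Starts seated on the carrier: underside on both end walls, 64 mm above the bench, rod through the hole, yellow mark at the fork end. Origin: underside, centre; x from hole to mark, z up
- cover_bore (a point): centre of the cover's hole, at the underside
- cover_handle (a point): a point in the cover's handle block, above its centre, 26 mm above the underside; the block is 60 mm long (x), 20 mm wide (y) and 32 mm high above the plate
- keeper (a joint): red turnbutton on a bracket at the carrier's fork end, on a vertical axis. 0 rad = closed (so it starts, within 0.15): blade over the cover's edge, 3 mm above it, knob pointing out along the carrier's -y. Grows clockwise seen from above to a stop at 1.6 rad = fully open: blade clear of the cover, knob towards the carrier's -x. Light friction (0.05 N m) holds it anywhere
- keeper_knob (a point): middle of the upright round red knob of the turnbutton, 18 mm thick, standing from 81 to 113 mm above the bench (this point 97 mm), 38 mm from the turning axis
- keeper_pivot (a point): turning axis of the turnbutton (x = 108, y = -82 mm of the carrier), at its upper face, 81 mm above the bench
- mat: black rubber mat 280 x 170 x 3 mm, fixed flat on the bench, empty: the place to lay the cover meanwhile. Origin: underside, centre; x along the long side
- bin: red open bin 110 x 80 x 50 mm with washers, a bystander; origin underside centre
- oil: black oil bottle, 52 mm across, 150 mm tall, a bystander; origin underside centre
- pulley: double steel pulley on a bracket, 90 x 76 mm, 90 mm tall, a bystander; origin underside centre

How it is judged:
On the way, in this order (a step that is already met when the one before it is completed fails the run):
1. the turnbutton is turned open (value of joint keeper above 1 rad), for 0.2 s.
2. the cover is laid flat on the mat (horizontal distance between cover and mat below 0.09 m and height (world z) of cover below 0.02 m and angle between cover's own z axis and vertical below 0.1 rad), for 0.2 s.
3. every arm is down on the rod, boss in the fork (horizontal distance between each of arm0_bore, arm1_bore, arm2_bore and rod_foot below 0.005 m and z of each of arm0_bore, arm1_bore, arm2_bore in the frame of carrier below 0.05 m and x of each of arm0_end, arm1_end, arm2_end in the frame of carrier above 0.05 m and angle between the x axis of each of arm0, arm1, arm2 and the x axis of carrier, either way round below 0.12 rad and angle between each of arm0, arm1, arm2's own z axis and vertical below 0.06 rad), for 0.2 s.
4. the cover is back on, resting on both walls (horizontal distance between cover_bore and rod_foot below 0.005 m and z of cover in the frame of carrier below 0.067 m and x of cover in the frame of carrier above -0.01 m and angle between cover's own z axis and vertical below 0.03 rad and angle between the x axis of cover and the x axis of carrier, either way round below 0.1 rad), for 0.2 s.
At the end, for the whole second after the job is handed in: Each present arm is on the rod (5 mm), flat in the stack (0.06 rad), boss in the fork (0.12 rad); cover seated on both walls (3 mm, level 0.03 rad, square 0.10 rad), hole 5 mm to rod, mark at fork; turnbutton closed (below 0.25 rad); all at rest (all of step 3 and all of step 4 and value of joint keeper below 0.25 rad and linear speed of each of arm0, arm1, arm2, cover below 0.03 m/s); the robot touches nothing.
It fails at once if the bin, the bottle or the pulley is pushed away or knocked over (distance of any of bin, oil, pulley from where it was at the start of the episode above 0.03 m or angle between any of bin, oil, pulley's own z axis and vertical above 0.4 rad).
It fails at once if an arm or the cover is dropped down the rod (over 0.8 m/s while threaded on it) ((horizontal distance between arm0_bore and rod_foot below 0.006 m and z of arm0_bore in the frame of carrier below 0.105 m and linear speed of arm0 above 0.8 m/s) or (horizontal distance between arm1_bore and rod_foot below 0.006 m and z of arm1_bore in the frame of carrier below 0.105 m and linear speed of arm1 above 0.8 m/s) or (horizontal distance between arm2_bore and rod_foot below 0.006 m and z of arm2_bore in the frame of carrier below 0.105 m and linear speed of arm2 above 0.8 m/s) or (horizontal distance between cover_bore and rod_foot below 0.006 m and z of cover_bore in the frame of carrier below 0.105 m and linear speed of cover above 0.8 m/s)).
Of arm0, arm1, arm2 only 2 to 3 are there at a start; the rules pass over those that are not, and their reading is None.
At some moment in a run one of arm0, arm1, arm2 may be knocked a few centimetres aside while the robot is not near it.
It also fails if it takes over 210 s, if anything falls off the work surface, if the arm or the gripper's body presses on something with over 40 N, if the wrist force passes 120 N, or if a joint passes its speed limit or range.

## Robot

A 6-joint arm with a two-finger parallel gripper is mounted at the origin on the work surface. World frame = base frame: x ahead of the robot, y to its left, z up, the work surface at z = 0. Lengths are in m, angles in rad, forces in N, time in s.
With the tool pointing down it reaches from about 0.3 to 0.875 m from the base axis. Payload 6.4 kg.
Tool frame: the origin (TCP) lies between the finger pads; the fingertips stand ctrl.tip_extent ahead of it and the grasp point (between the pads) is the TCP (ctrl.tip_extent is the distance from the TCP to the fingertips, in m); z points along the fingers, y is the line along which they close (so a half turn about z gives the same grasp; the last joint's range is limited). The gripper opens to 85 mm and grips with 20 to 120 N. Pads are 22 mm wide; open, the fingers measure 114 mm over their backs; the gripper's body (76 mm by 85 mm) begins 54 mm behind the grasp point. The pads swing forward as they close: fully open they stand 13 mm farther back than shut.
Start: joints at [0.916, 0.181, 1.607, -0, 1.354, -0.206], TCP at [0.249, 0.518, 0.25] pointing down, gripper open.
Joint ranges: [-2.99, 2.99], [-0.89, 2.07], [0.3, 2.58], [-1.14, 4.28], [0, 2.63], [-3.12, 3.12]. Speed limits (rad/s): [2.57, 2.57, 3.01, 3.14, 3.14, 3.14].

## Interface

Orientations are given as a unit quaternion [w, x, y, z].
In Python, from bench import ctrl gives the robot as it stands.
- The arm moves only by the tool send_rows, never from a script. Its arguments are lists of equal length, an entry for each row: "dr": the turn, a rotation vector about the tool's x, y, z in units of 6 degrees (1.0 is 6 degrees), a list of three; "xyz": the shift along the tool's x, y, z in cm, a list of three; "jaw": the opening in per cent of the stroke, from 0 (shut) to 100 (fully open). In form: {"dr": [[wx, wy, wz], ...], "xyz": [[dx, dy, dz], ...], "jaw": [jaw, ...]}. A call has exactly 8 rows; each row is the pose to reach, as a shift and turn from the pose commanded when the call began, along the tool's axes at that moment; what a row does not reach only later rows make up. A row lasts 1/8 s, in which the tool goes at most 62.5 mm and 10.7 degrees, less where a joint would pass 70% of its speed; a pose out of reach is approached as far as the arm can. A call with a gripper value outside its range is refused whole. The fingers move at their own pace and stop on an object; the grip force is fixed at half the most. Time passes only in rows, so rows that repeat a pose let the fingers close, or fill a call up. It gives the time, the measured TCP pose, the force, the opening and the grip force at its end, in the units of the state.
- ctrl.get_obs(): the state, without advancing time (a new reading comes with each control period).
- ctrl.camera(name): name is "side" or "top" or "wrist"; returns the picture (384x512x3 uint8, red, green, blue); there is no depth.
- ctrl.calibration(name): a dict with "camera_matrix" (3x3 intrinsics, pixels), "world_from_camera" (4x4, takes a point from camera to world coordinates). Camera axes: x right, y up, looking along -z (the intrinsics and any distortion apply to the point x, -y, -z); pixel columns grow to the right and rows downward; lengths in m; the calibration is good to about 2 mm. The wrist camera is an equidistant fisheye: a pixel r from the principal point sees the ray r / f radians off the axis. A picture is of the moment at which its call begins: read the wrist's pose just before it. calibration takes no time and is no camera call; for the wrist camera it gives the pose at the moment of the call.
- ctrl.hand_in(): hands the job in; it is judged then, once.
The state is a dict: "time_s": time; "q": joint angles; "dq": joint speeds; "joint_efforts": joint torques, N m; "eef_pos": TCP position; "eef_rot": TCP orientation; "wrist_force": force on the tool from outside, world axes, zero at the start; "torque": the same for the moment, N m; "opening": opening from 0.0 (shut) to 1.0 (fully open); "grasp_force": force on a finger pad.
Only numpy, scipy, OpenCV 4.12 (cv2) and the standard library are available. Lean on these libraries where they do the work, as an engineer would, in place of code of your own. Each camera call takes 0.05 s, during which the arm holds its last target. There are 200 camera calls.

## Working session

There is one attempt and no reset: what is moved stays moved. The work goes in short steps, Python scripts to look and compute and a tool call to move; the robot and the scene stay as the last step left them, time stands still between calls to the robot, and variables do not carry over. Pictures are saved under pics/ and viewed, at most 14 in all, crops included, and the job is handed in when it is done.

Besides the shell and the picture viewer there is one more tool, called as name(argument=value, ...) on one line, values as JSON. send_rows: Moves the arm, as the interface text tells. Its arguments: {"type":"object","properties":{"dr":{"type":"array","items":{"type":"array","items":{"type":"number"}}},"xyz":{"type":"array","items":{"type":"array","items":{"type":"number"}}},"jaw":{"type":"array","items":{"type":"number"}}},"required":["dr","xyz","jaw"]}

```bash
mkdir -p pics
cat > h.py <<'E'
import numpy as np, cv2
from bench import ctrl
from scipy.spatial.transform import Rotation as R
def shot(cam,fn=None):
    cal=ctrl.calibration(cam); im=np.array(ctrl.camera(cam))
    if fn: cv2.imwrite('pics/'+fn,im[:,:,::-1])
    np.save('/tmp/'+cam+'.npy',im); return im,cal
def ray(cal,uv,fish=False):
    K=np.array(cal["camera_matrix"]);T=np.array(cal["world_from_camera"])
    x=(uv[0]-K[0,2])/K[0,0];y=(uv[1]-K[1,2])/K[1,1]
    if fish:
        r=np.hypot(x,y); s=np.sin(r)/max(r,1e-9); d=np.array([x*s,-y*s,-np.cos(r)])
    else: d=np.array([x,-y,-1.])
    return T[:3,3],T[:3,:3]@d
def onz(cal,uv,z,fish=False):
    o,d=ray(cal,uv,fish); return (o+d*(z-o[2])/d[2])
def proj(cal,p,fish=False):
    K=np.array(cal["camera_matrix"]);T=np.array(cal["world_from_camera"])
    c=T[:3,:3].T@(np.array(p)-T[:3,3]); x,y,z=c[0],-c[1],-c[2]
    if fish:
        rr=np.hypot(x,y); th=np.arctan2(rr,z); x,y=x/rr*th,y/rr*th
    else: x,y=x/z,y/z
    return np.array([K[0,0]*x+K[0,2],K[1,1]*y+K[1,2]])
def Rt():
    w,x,y,z=ctrl.get_obs()["eef_rot"]; return R.from_quat([x,y,z,w])
def state():
    o=ctrl.get_obs(); r=Rt().as_matrix()
    print('t',round(o['time_s'],2),'pos',np.round(o['eef_pos'],4),'toolx',np.round(r[:,0],3),'tooly',np.round(r[:,1],3),'F',np.round(o['wrist_force'],1),'op',round(o['opening'],3),'gf',round(o['grasp_force'],1),'q',np.round(o['q'],2))
def plan(p,yaw_y=None):
    """shift (cm, tool axes) and turn (6deg units) to get TCP to p, tool down, tool-y along world angle yaw_y (deg, mod 180)"""
    o=ctrl.get_obs(); r=Rt(); m=r.as_matrix()
    sh=m.T@(np.array(p)-np.array(o['eef_pos']))*100
    if yaw_y is None: a=np.arctan2(m[1,1],m[0,1])
    else:
        a=np.radians(yaw_y); c=np.arctan2(m[1,1],m[0,1])
        a=c+(a-c+np.pi/2)%np.pi-np.pi/2
    y=np.array([np.cos(a),np.sin(a),0]); z=np.array([0,0,-1.]); x=np.cross(y,z)
    t=R.from_matrix(np.c_[x,y,z]); dv=(r.inv()*t).as_rotvec()
    print('shift',np.round(sh,2),'dr',np.round(np.degrees(dv)/6,3))
E
python3 - <<'E'
from h import *
state(); print(ctrl.tip_extent)
for c in('top','side'):
    im,cal=shot(c,c+'0.png'); print(c,np.round(cal['camera_matrix'],1).tolist(),np.round(cal['world_from_camera'],3).tolist())
E
```

```text
t 0.0 pos [0.2492 0.5176 0.2494] toolx [-0.901  0.434  0.   ] tooly [ 0.434  0.901 -0.002] F [ 0.4 -1.3  0.2] op 0.999 gf 0.0 q [ 0.92  0.18  1.61 -0.    1.35 -0.21]
0.019
top [[499.4, 0.0, 252.6], [0.0, 499.4, 191.1], [0.0, 0.0, 1.0]] [[-0.017, 0.973, -0.229, 0.21], [-1.0, -0.018, -0.001, 0.005], [-0.005, 0.229, 0.973, 1.651], [0.0, 0.0, 0.0, 1.0]]
side [[426.2, 0.0, 261.1], [0.0, 426.2, 180.7], [0.0, 0.0, 1.0]] [[0.916, 0.26, -0.305, 0.169], [-0.401, 0.572, -0.715, -0.867], [-0.011, 0.778, 0.628, 0.874], [0.0, 0.0, 0.0, 1.0]]
```

View pics/top0.png

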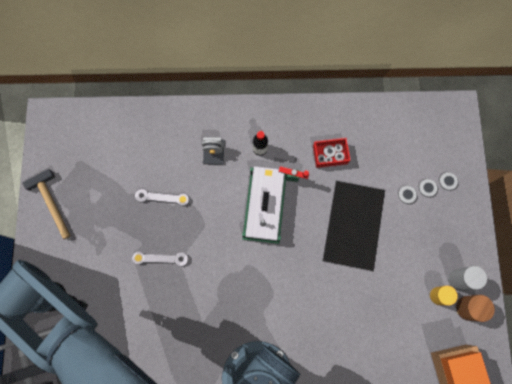

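View pics/side0.png

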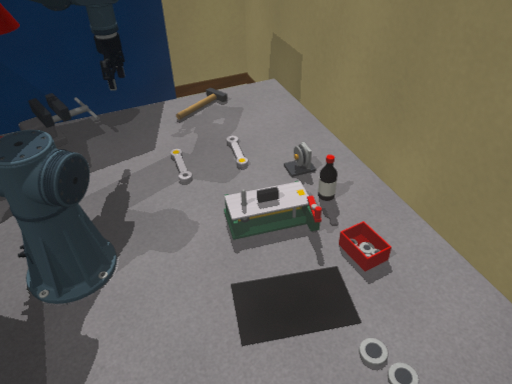

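The top view shows two arms: eyes at about (141,196) and (182,259), dots at (183,200) and (138,258). It also shows the cover at (265,205), the knob at (305,174), the mat at (354,225), the bin at (331,153), the bottle at (260,140) and the pulley at (213,150). The side view agrees.

Run:
```python
from h import *
im=np.load('/tmp/top.npy'); cal=ctrl.calibration('top'); hsv=cv2.cvtColor(im,cv2.COLOR_RGB2HSV)
def blobs(m,z,lab,amin=15):
    n,l,s,c=cv2.connectedComponentsWithStats(m.astype(np.uint8))
    for i in range(1,n):
        if s[i,4]>=amin:
            pts=np.argwhere(l==i)[:,::-1].astype(np.float32); r=cv2.minAreaRect(pts)
            b=[np.round(onz(cal,p,z)[:2],3).tolist() for p in cv2.boxPoints(r)]
            print(lab,s[i,4],np.round(c[i],1),'w',np.round(onz(cal,c[i],z)[:2],4),'box',b)
h,s,v=[hsv[:,:,i].astype(int) for i in range(3)]
blobs((h>15)&(h<35)&(s>120)&(v>120),.016,'yel',8)
roi=np.zeros_like(h,bool); roi[60:300,100:400]=1
blobs((s<40)&(v>185)&roi,.016,'white',60)
blobs((v<45)&roi,.003,'black',80)
blobs(((h<6)|(h>174))&(s>150)&(v>90)&roi,.085,'red',8)
g=(h>60)&(h<95)&(s>80)&roi; blobs(g,.064,'green',20)
# cover with plane .070
blobs((s<40)&(v>185)&roi,.070,'cover?',600)
big=cv2.resize(im[90:290,110:400],None,fx=2.75,fy=2.75,interpolation=cv2.INTER_CUBIC); cv2.imwrite('pics/topcrop.png',big[:,:,::-1])
```

```text
yel 13 [211.7 151. ] w [0.7388 0.1448] box [[0.735, 0.151], [0.742, 0.151], [0.742, 0.137], [0.735, 0.137]]
yel 23 [268.4 172.4] w [ 0.659  -0.0478] box [[0.664, -0.04], [0.664, -0.057], [0.653, -0.057], [0.654, -0.04]]
yel 23 [182.2 198.9] w [0.5723 0.2433] box [[0.565, 0.251], [0.579, 0.251], [0.579, 0.234], [0.565, 0.234]]
yel 26 [137.8 257.4] w [0.3793 0.3853] box [[0.379, 0.396], [0.39, 0.385], [0.379, 0.373], [0.368, 0.384]]
yel 432 [443.9 295.1] w [ 0.2417 -0.5997] box [[0.271, -0.558], [0.27, -0.645], [0.21, -0.638], [0.212, -0.552]]
white 1650 [263.8 203. ] w [ 0.5534 -0.0298] box [[0.446, 0.033], [0.682, 0.003], [0.668, -0.1], [0.433, -0.067]]
white 284 [160.  196.3] w [0.5825 0.3183] box [[0.576, 0.403], [0.611, 0.402], [0.594, 0.225], [0.559, 0.228]]
white 230 [163.3 258.1] w [0.3754 0.302 ] box [[0.39, 0.375], [0.388, 0.228], [0.355, 0.228], [0.358, 0.374]]
black 115 [260.2 142.8] w [ 0.7696 -0.0224] box [[0.791, -0.001], [0.79, -0.043], [0.75, -0.042], [0.751, -0.001]]
black 3714 [354.  225.6] w [ 0.4738 -0.329 ] box [[0.358, -0.222], [0.625, -0.28], [0.594, -0.443], [0.329, -0.379]]
red 48 [260.2 134.9] w [ 0.7693 -0.0218] box [[0.783, -0.011], [0.783, -0.034], [0.758, -0.034], [0.759, -0.011]]
red 442 [330.4 151.6] w [ 0.707  -0.2506] box [[0.742, -0.195], [0.754, -0.307], [0.668, -0.312], [0.656, -0.2]]
red 56 [285.2 170.2] w [ 0.6465 -0.1005] box [[0.643, -0.08], [0.659, -0.084], [0.649, -0.12], [0.633, -0.115]]
red 63 [302.5 174.2] w [ 0.632  -0.1562] box [[0.643, -0.135], [0.643, -0.174], [0.622, -0.174], [0.623, -0.135]]
green 45 [290.3 177.8] w [ 0.6262 -0.1177] box [[0.619, -0.1], [0.636, -0.101], [0.635, -0.14], [0.618, -0.139]]
green 55 [264.3 239.5] w [ 0.4241 -0.028 ] box [[0.433, 0.037], [0.441, -0.075], [0.416, -0.077], [0.408, 0.035]]
cover? 1650 [263.8 203. ] w [ 0.542  -0.0286] box [[0.438, 0.032], [0.666, 0.003], [0.653, -0.096], [0.425, -0.065]]
```

View pics/topcrop.png

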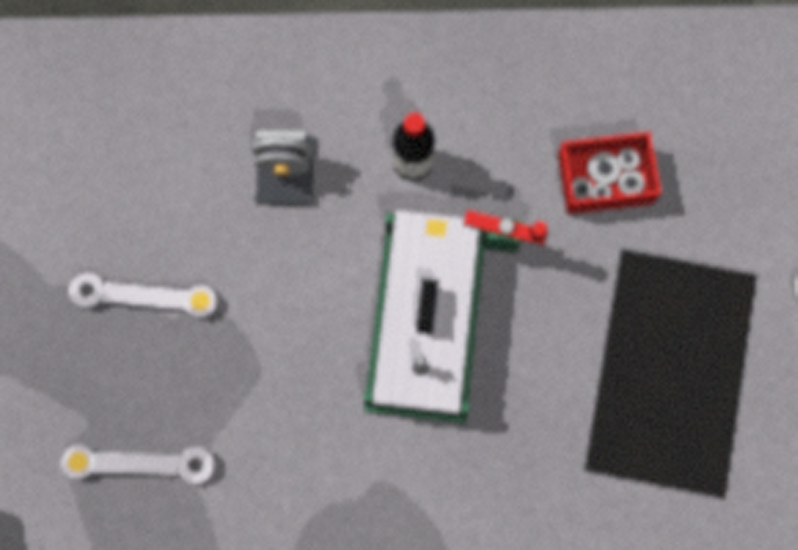

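The crop shows the cover's outline, with the rod at (419,362) and the knob at (539,231). The knob is nearly square to the carrier.

Run:
```python
from h import *
cal=ctrl.calibration('top')
print('knob',onz(cal,(306,174),.113),'piv',onz(cal,(110+506/2.75,90+226/2.75),.085))
plan([.56,-.08,.32],-7.5)
```

```text
knob [ 0.62497849 -0.16443769  0.113     ] piv [ 0.63936776 -0.12880998  0.085     ]
shift [-53.93 -40.38  -7.01] dr [-1.5000e-02  7.0000e-03  1.1964e+01]
```

send_rows(dr=[[0,0,12],[0,0,12],[0,0,12],[0,0,12],[0,0,12],[0,0,12],[0,0,12],[0,0,12]], xyz=[[-5,-4,-1],[-10,-8,-2],[-15,-12,-3],[-20,-16,-4],[-25,-20,-5],[-30,-23,-6],[-35,-27,-7],[-40,-31,-7]], jaw=[100,100,100,100,100,100,100,100])

```text
time_s: 1.1
eef_pos: [0.471, 0.0739, 0.3207]
eef_rot: [0.0, 0.754, 0.657, 0.001]
wrist_force: [0.2, 0.4, -0.5]
opening: 0.996
grasp_force: 0.0
```

Run:
```python
from h import *
state(); plan([.56,-.08,.32],-7.5)
```

```text
t 1.1 pos [0.471  0.0739 0.3207] toolx [0.136 0.991 0.   ] tooly [ 0.991 -0.136  0.001] F [ 0.2  0.4 -0.5] op 0.996 gf 0.0 q [-0.09 -0.1   1.76  0.    1.48  0.04]
shift [-14.04  10.9    0.09] dr [ 0.014 -0.003 -0.05 ]
```

send_rows(dr=[[0,0,0],[0,0,0],[0,0,0],[0,0,0],[0,0,0],[0,0,0],[0,0,0],[0,0,0]], xyz=[[-4,3,0],[-8,6,0],[-12,9,0],[-14,10.9,0],[-14,10.9,0],[-14,10.9,0],[-14,10.9,0],[-14,10.9,0]], jaw=[100,100,100,100,100,100,100,100])

```text
time_s: 2.1
eef_pos: [0.5592, -0.0766, 0.3203]
eef_rot: [0.0, 0.753, 0.658, 0.0]
wrist_force: [-0.2, -0.1, -0.4]
opening: 1.001
grasp_force: 0.0
```

Run:
```python
from h import *
state(); im,cal=shot('wrist','w1.png'); shot('top','top1.png')
print(np.round(cal['camera_matrix'],1).tolist(),np.round(cal['world_from_camera'],3).tolist())
cv2.imwrite('pics/c1.png',np.hstack([cv2.imread('pics/w1.png'),cv2.imread('pics/top1.png')[:,:290]]))
```

```text
t 2.1 pos [ 0.5592 -0.0766  0.3203] toolx [ 0.133  0.991 -0.   ] tooly [ 0.991 -0.133  0.   ] F [-0.2 -0.1 -0.4] op 1.001 gf 0.0 q [-0.35  0.11  1.55  0.    1.49 -0.21]
[[297.3, 0.0, 254.5], [0.0, 297.3, 191.7], [0.0, 0.0, 1.0]] [[0.991, 0.129, 0.035, 0.568], [-0.134, 0.957, 0.259, -0.01], [0.0, -0.261, 0.965, 0.444], [0.0, 0.0, 0.0, 1.0]]
```

View pics/c1.png

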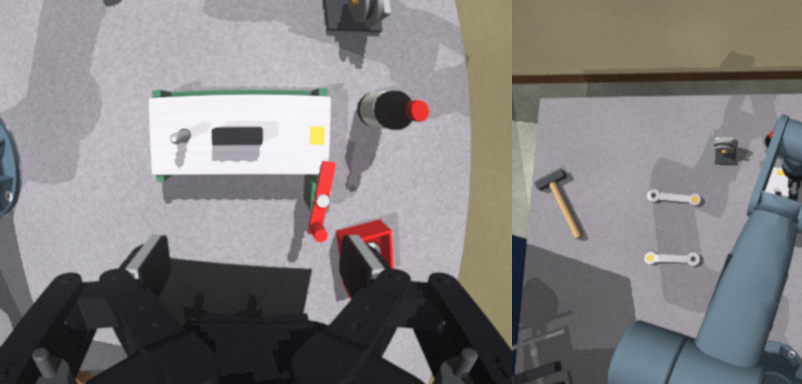

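The wrist view shows the cover from (151,97) to (331,175), the rod tip at (176,137), the pivot at (323,201) and the knob at (320,233). The area that was under the robot is empty, so there are just two arms.

```bash
cat >> h.py <<'E'
def mask(im,lo,hi,roi=None):
    m=cv2.inRange(cv2.cvtColor(im,cv2.COLOR_RGB2HSV),lo,hi)
    if roi is not None:
        k=np.zeros_like(m); x0,y0,x1,y1=roi; k[y0:y1,x0:x1]=1; m=m*k
    return m
def comps(m,amin):
    n,l,s,c=cv2.connectedComponentsWithStats((m>0).astype(np.uint8))
    return [(s[i,4],c[i],(l==i).astype(np.uint8)) for i in range(1,n) if s[i,4]>=amin]
def rect(cal,m,z,fish=True):
    c=cv2.findContours(m,cv2.RETR_EXTERNAL,cv2.CHAIN_APPROX_NONE)[0]; c=max(c,key=len)[:,0]
    p=np.array([onz(cal,q,z,fish)[:2] for q in c],np.float32)*1000
    (cx,cy),(w,h),a=cv2.minAreaRect(p)
    if w<h: w,h,a=h,w,a-90
    return np.round([cx/1000,cy/1000,w,h,(a+90)%180-90],4)
E
python3 - <<'E'
from h import *
im=np.load('/tmp/wrist.npy'); cal=ctrl.calibration('wrist')
w=mask(im,(0,0,200),(179,45,255),(140,80,345,190)); w=cv2.morphologyEx(w,cv2.MORPH_OPEN,np.ones((5,5)))
for a,c,m in comps(w,2000): print('cover',a,c,rect(cal,m,.070))
for a,c,m in comps(mask(im,(0,0,0),(179,120,70),(205,120,270,150)),200): print('handle',a,c,rect(cal,m,.102))
r=mask(im,(0,150,100),(8,255,255),(290,155,340,245))|mask(im,(172,150,100),(179,255,255),(290,155,340,245))
for a,c,m in comps(r,30): print('red',a,c,rect(cal,m,.081))
print('rodtop',onz(cal,(173,137),.12,True),'piv',onz(cal,(322.5,200.5),.085,True),'knob',onz(cal,(320,234),.113,True))
g=mask(im,(25,100,100),(35,255,255),(300,115,340,155))
for a,c,m in comps(g,30): print('yel',c,onz(cal,c,.07,True))
for i,nm in enumerate(['top','bot']): pass
E
```

```text
cover 11621 [239.29670424 132.23681267] [ 5.437000e-01 -3.380000e-02  2.351273e+02  1.002227e+02 -7.780800e+00]
handle 500 [235.016 136.744] [ 5.44200e-01 -3.39000e-02  5.42382e+01  1.63156e+01 -8.25530e+00]
red 446 [325.18834081 178.44843049] [ 0.6461 -0.1053 49.4165 18.1443 73.9902]
red 473 [317.57505285 222.86469345] [ 0.6323 -0.1592 59.3036 23.4812 86.8952]
rodtop [ 0.47513153 -0.02282996  0.12      ] piv [ 0.64017949 -0.13015355  0.085     ] knob [ 0.62879568 -0.16345304  0.113     ]
yel [316.84782609 135.11304348] [ 0.64324797 -0.04769837  0.07      ]
```

Run:
```python
from h import *
plan([.630,-.166,.106],-7.8)
```

```text
shift [-7.88  8.18 21.43] dr [0.004 0.001 0.022]
```

send_rows(dr=[[0,0,0],[0,0,0],[0,0,0],[0,0,0],[0,0,0],[0,0,0],[0,0,0],[0,0,0]], xyz=[[-4,4,0],[-7.9,8.2,2],[-7.9,8.2,7],[-7.9,8.2,12],[-7.9,8.2,16],[-7.9,8.2,19.5],[-7.9,8.2,21.4],[-7.9,8.2,21.4]], jaw=[100,100,100,100,80,60,60,60])

```text
time_s: 3.2
eef_pos: [0.6294, -0.1663, 0.1048]
eef_rot: [-0.001, 0.753, 0.658, -0.001]
wrist_force: [0.7, -0.6, 0.6]
opening: 0.597
grasp_force: 0.0
```

Run:
```python
from h import *
state(); im,cal=shot('wrist','w2.png')
```

```text
t 3.2 pos [ 0.6294 -0.1663  0.1048] toolx [0.134 0.991 0.001] tooly [ 0.991 -0.134 -0.003] F [ 0.7 -0.6  0.6] op 0.597 gf 0.0 q [-0.44  0.5   1.5   0.    1.14 -0.31]
```

View pics/w2.png

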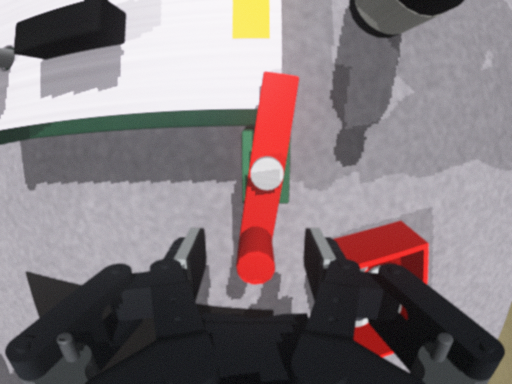

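The wrist view shows the knob at (256,262), between and centred on the fingers at (200,260) and (312,260).

send_rows(dr=[[0,0,0],[0,0,0],[0,0,0],[0,0,0],[0,0,0],[0,0,0],[0,0,0],[0,0,0]], xyz=[[0,0,0],[0,0,0],[0,0,0],[0,0,0],[0.1,-0.5,0],[0.27,-1,0],[0.5,-1.5,0],[0.86,-1.95,0]], jaw=[0,0,0,0,0,0,0,0])

```text
time_s: 4.25
eef_pos: [0.6139, -0.16, 0.1083]
eef_rot: [0.005, 0.754, 0.657, -0.0]
wrist_force: [5.9, -16.0, -0.8]
opening: 0.184
grasp_force: 59.6
```

send_rows(dr=[[0,0,0],[0,0,0],[0,0,0],[0,0,0],[0,0,0],[0,0,0],[0,0,0],[0,0,0]], xyz=[[0.4,-0.4,0],[0.86,-0.75,0],[1.4,-1,0],[1.9,-1.22,0],[2.4,-1.32,0],[2.7,-1.35,0],[2.7,-1.35,0],[2.7,-1.35,0]], jaw=[0,0,0,0,0,0,0,0])

```text
time_s: 5.25
eef_pos: [0.6027, -0.1285, 0.1081]
eef_rot: [0.001, 0.753, 0.658, -0.0]
wrist_force: [-3.9, -3.1, 10.0]
opening: 0.186
grasp_force: 60.9
```

Run:
```python
from h import *
state()
```

```text
t 5.25 pos [ 0.6027 -0.1285  0.1081] toolx [ 0.134  0.991 -0.002] tooly [ 0.991 -0.134  0.002] F [-3.9 -3.1 10. ] op 0.186 gf 60.9 q [-0.4   0.43  1.6  -0.    1.11 -0.27]
```

send_rows(dr=[[0,0,0],[0,0,0],[0,0,0],[0,0,0],[0,0,0],[0,0,0],[0,0,0],[0,0,0]], xyz=[[0,0,0],[0,0,0],[0,0,0],[0,0,-3],[0,0,-7],[0,0,-10],[0,0,-10],[0,0,-10]], jaw=[50,50,50,50,50,60,60,60])

```text
time_s: 6.25
eef_pos: [0.6016, -0.1268, 0.2048]
eef_rot: [-0.001, 0.753, 0.658, -0.0]
wrist_force: [-0.5, 0.3, -0.3]
opening: 0.604
grasp_force: 0.0
```

Run:
```python
from h import *
state(); im,cal=shot('wrist','w3.png')
plan([.544,-.034,.20],82.2)
```

```text
t 6.25 pos [ 0.6016 -0.1268  0.2048] toolx [0.134 0.991 0.   ] tooly [ 0.991 -0.134 -0.002] F [-0.5  0.3 -0.3] op 0.604 gf 0.0 q [-0.4   0.31  1.54  0.    1.29 -0.27]
shift [ 8.42 -6.92  0.45] dr [-1.4000e-02 -2.5000e-02 -1.4985e+01]
```

View pics/w3.png

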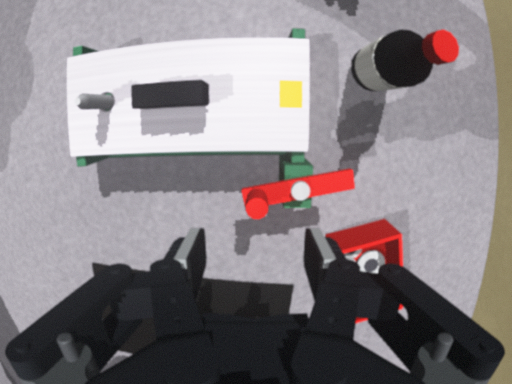

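The turnbutton is open, with the knob at (257,205) and the blade pointing away from the cover. The handle is at (170,94).

send_rows(dr=[[0,0,-2],[0,0,-4],[0,0,-6],[0,0,-8],[0,0,-9.7],[0,0,-11.4],[0,0,-13.2],[0,0,-15]], xyz=[[1,-1,0],[2,-2,0],[4,-3,0],[5,-4,0],[6,-5,0],[7,-6,0],[8,-6.9,0],[8.4,-6.9,0.4]], jaw=[60,60,60,60,60,60,60,60])

```text
time_s: 7.3
eef_pos: [0.5439, -0.0337, 0.2004]
eef_rot: [-0.001, 0.099, 0.995, 0.0]
wrist_force: [-0.5, -0.7, 0.1]
opening: 0.598
grasp_force: 0.0
```

Run:
```python
from h import *
state(); im,cal=shot('wrist','w4.png')
for a,c,m in comps(mask(im,(0,0,0),(179,120,60),(150,20,360,240)),300): print('dark',a,c,rect(cal,m,.102))
w=cv2.morphologyEx(mask(im,(0,0,190),(179,45,255)),cv2.MORPH_OPEN,np.ones((5,5)))
for a,c,m in comps(w,4000): print('white',a,c,rect(cal,m,.070))
plan([.544,-.034,.094],82.2)
```

```text
t 7.3 pos [ 0.5439 -0.0337  0.2004] toolx [-0.98   0.197  0.003] tooly [0.197 0.98  0.   ] F [-0.5 -0.7  0.1] op 0.598 gf 0.0 q [-0.28  0.17  1.73  0.    1.25 -1.65]
dark 897 [250.51059086 192.34894091] [ 5.38000e-01 -3.34000e-02  5.35821e+01  1.72542e+01 -8.09310e+00]
white 21743 [254.29117417 168.83006025] [ 5.425000e-01 -3.380000e-02  2.356945e+02  1.006385e+02 -7.773400e+00]
shift [-0.07 -0.06 10.58] dr [ 0.007 -0.035 -0.527]
```

View pics/w4.png

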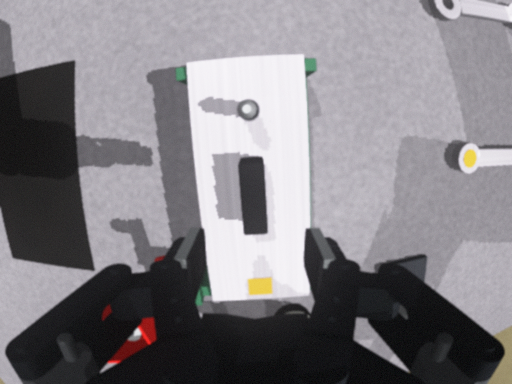

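The cover is centred at (254,169) with the handle at (252,194), and the fingers straddle it.

send_rows(dr=[[0,0,-0.53],[0,0,-0.53],[0,0,-0.53],[0,0,-0.53],[0,0,-0.53],[0,0,-0.53],[0,0,-0.53],[0,0,-0.53]], xyz=[[0,0,1],[0,0,4],[0,0,7],[0,0,9.5],[0,0,10.5],[0,0,10.5],[0,0,10.5],[0,0,10.5]], jaw=[60,60,60,60,60,60,0,0])

```text
time_s: 8.35
eef_pos: [0.546, -0.0349, 0.0984]
eef_rot: [0.001, 0.075, 0.997, -0.0]
wrist_force: [0.6, 0.8, -3.9]
opening: 0.221
grasp_force: 58.7
```

send_rows(dr=[[0,0,0],[0,0,0],[0,0,0],[0,0,0],[0,0,0],[0,0,0],[0,0,0],[0,0,0]], xyz=[[0,0,0],[0,0,0],[0,0,-0.5],[0,0,-1],[0,0,-2],[0,0,-3],[0,0,-4],[0,0,-4]], jaw=[0,0,0,0,0,0,0,0])

```text
time_s: 9.35
eef_pos: [0.5459, -0.0348, 0.1384]
eef_rot: [0.001, 0.075, 0.997, -0.0]
wrist_force: [-0.1, -0.6, -5.5]
opening: 0.217
grasp_force: 58.9
```

Run:
```python
from h import *
state(); plan([.544,-.034,.25])
```

```text
t 9.35 pos [ 0.5459 -0.0348  0.1384] toolx [-0.989  0.149 -0.002] tooly [ 0.149  0.989 -0.   ] F [-0.1 -0.6 -5.5] op 0.217 gf 58.9 q [-0.28  0.25  1.77  0.    1.12 -1.7 ]
shift [  0.17   0.05 -11.16] dr [-0.003  0.023  0.   ]
```

send_rows(dr=[[0,0,0],[0,0,0],[0,0,0],[0,0,0],[0,0,0],[0,0,0],[0,0,0],[0,0,0]], xyz=[[0,0,-2],[0,0,-4],[0,0,-6],[0,0,-8],[0,0,-10],[0,0,-10],[0,0,-10],[0,0,-10]], jaw=[0,0,0,0,0,0,0,0])

```text
time_s: 10.35
eef_pos: [0.5444, -0.0344, 0.2356]
eef_rot: [-0.001, 0.075, 0.997, 0.0]
wrist_force: [0.2, 0.9, -4.7]
opening: 0.223
grasp_force: 59.2
```

Run:
```python
from h import *
state(); plan([.478,-.331,.14])
```

```text
t 10.35 pos [ 0.5444 -0.0344  0.2356] toolx [-0.989  0.149  0.002] tooly [0.149 0.989 0.   ] F [ 0.2  0.9 -4.7] op 0.223 gf 59.2 q [-0.28  0.13  1.7   0.    1.32 -1.7 ]
shift [  2.11 -30.32   9.56] dr [ 0.003 -0.023  0.   ]
```

send_rows(dr=[[0,0,0],[0,0,0],[0,0,0],[0,0,0],[0,0,0],[0,0,0],[0,0,0],[0,0,0]], xyz=[[0,-3,0],[0.5,-7,0],[0.9,-12,0],[1.3,-17,0],[1.7,-22,0],[2.1,-27,2],[2.1,-30.3,5],[2.1,-30.3,9.5]], jaw=[0,0,0,0,0,0,0,0])

```text
time_s: 11.35
eef_pos: [0.479, -0.3347, 0.1418]
eef_rot: [0.001, 0.077, 0.997, -0.001]
wrist_force: [1.4, 0.3, -5.3]
opening: 0.217
grasp_force: 59.5
```

Run:
```python
from h import *
state(); plan([.478,-.331,.0385])
```

```text
t 11.35 pos [ 0.479  -0.3347  0.1418] toolx [-0.988  0.153 -0.003] tooly [ 0.153  0.988 -0.003] F [ 1.4  0.3 -5.3] op 0.217 gf 59.5 q [-0.81  0.32  1.67 -0.    1.15 -2.23]
shift [ 0.18  0.38 10.32] dr [-0.025  0.024  0.   ]
```

send_rows(dr=[[0,0,0],[0,0,0],[0,0,0],[0,0,0],[0,0,0],[0,0,0],[0,0,0],[0,0,0]], xyz=[[0,0.2,2],[0,0.2,4.5],[0,0.2,7],[0,0.2,9],[0,0.2,9.8],[0,0.2,10.2],[0,0.2,10.3],[0,0.2,10.3]], jaw=[0,0,0,0,0,0,0,0])

```text
time_s: 12.35
eef_pos: [0.4798, -0.3295, 0.0398]
eef_rot: [0.001, 0.075, 0.997, -0.0]
wrist_force: [-0.6, -1.5, -4.5]
opening: 0.222
grasp_force: 59.6
```

Run:
```python
from h import *
state()
```

```text
t 12.35 pos [ 0.4798 -0.3295  0.0398] toolx [-0.989  0.149 -0.001] tooly [ 0.149  0.989 -0.001] F [-0.6 -1.5 -4.5] op 0.222 gf 59.6 q [-0.81  0.47  1.71 -0.    0.96 -2.23]
```

send_rows(dr=[[0,0,0],[0,0,0],[0,0,0],[0,0,0],[0,0,0],[0,0,0],[0,0,0],[0,0,0]], xyz=[[0,0,0.2],[0,0,0.2],[0,0,0.2],[0,0,0.2],[0,0,-3],[0,0,-8],[0,0,-14],[0,0,-18]], jaw=[0,60,60,60,60,60,60,60])

```text
time_s: 13.35
eef_pos: [0.4801, -0.3298, 0.2226]
eef_rot: [0.001, 0.075, 0.997, -0.001]
wrist_force: [0.2, -0.3, -0.6]
opening: 0.603
grasp_force: 0.0
```

Run:
```python
from h import *
state(); im,cal=shot('wrist','w5.png')
w=cv2.morphologyEx(mask(im,(0,0,170),(179,60,255)),cv2.MORPH_OPEN,np.ones((5,5)))
for a,c,m in comps(w,3000): print('white',a,c,rect(cal,m,.009))
print('yel',[(c,onz(cal,c,.009,True)) for a,c,m in comps(mask(im,(22,100,100),(35,255,255)),30)])
# arms from top
im,cal=shot('top','top2.png')
for z,lab,lo,hi in((.016,'yel',(18,100,100),(35,255,255)),(.016,'white',(0,0,165),(179,50,255))):
    for a,c,m in comps(mask(im,lo,hi,(100,170,215,300)),12):
        print(lab,a,c,onz(cal,c,z)[:2],rect(cal,m,z,False) if a>60 else '')
```

```text
t 13.35 pos [ 0.4801 -0.3298  0.2226] toolx [-0.989  0.149 -0.003] tooly [ 0.149  0.989 -0.002] F [ 0.2 -0.3 -0.6] op 0.603 gf 0.0 q [-0.81  0.22  1.62 -0.    1.3  -2.23]
white 74303 [237.14722151 120.05150532] [ 4.110000e-01 -3.622000e-01  8.887552e+02  4.589473e+02 -8.410320e+01]
white 14682 [255.42255823 158.13949053] [  0.4779  -0.3283 232.8065 100.653   -8.0977]
yel [(array([466.26614481, 194.11350294]), array([ 0.55434289, -0.03537575,  0.009     ])), (array([255.72368421, 246.90789474]), array([ 0.57683214, -0.34251497,  0.009     ])), (array([473.91358025, 272.27160494]), array([0.69603605, 0.00389155, 0.009     ]))]
yel 29 [182.4137931  198.86206897] [0.57246083 0.24269148] 
yel 29 [137.72413793 257.5862069 ] [0.37873123 0.38572873] 
white 66 [113.81818182 174.31818182] [0.66203583 0.47704914] [  0.6601   0.4763  47.505   35.6809 -87.149 ]
white 119 [107.60504202 187.42016807] [0.61658605 0.49590526] [ 0.6157  0.4929 61.1193 57.4511  2.6345]
white 403 [157.91563275 196.50868486] [0.58204844 0.32514343] [  0.5824   0.3164 180.8543  42.5643  84.8059]
white 23 [106.91304348 198.82608696] [0.57718361 0.49627779] 
white 427 [159.10538642 257.89227166] [0.37650954 0.31582671] [  0.3763   0.3177 180.4361  42.5238  87.7085]
```

Run:
```python
from h import *
plan([.582,.316,.22],-5.5)
```

```text
shift [-0.25 65.51  0.12] dr [1.2000e-02 1.1500e-01 1.4486e+01]
```

send_rows(dr=[[0,0,1.2],[0,0,2.6],[0,0,4],[0,0,5.4],[0,0,6.8],[0,0,8.2],[0,0,9.6],[0,0,11]], xyz=[[0,4,0],[0,9,0],[0,14,0],[0,19,0],[0,24,0],[0,29,0],[0,34,0],[0,39,0]], jaw=[60,60,60,60,60,60,60,60])

```text
time_s: 14.45
eef_pos: [0.5374, 0.0582, 0.2184]
eef_rot: [-0.0, 0.608, 0.794, -0.0]
wrist_force: [0.5, -0.3, -0.6]
opening: 0.599
grasp_force: 0.0
```

Run:
```python
from h import *
state();plan([.582,.316,.22],-5.5)
```

```text
t 14.45 pos [0.5374 0.0582 0.2184] toolx [-0.261  0.965  0.   ] tooly [ 0.965  0.261 -0.001] F [ 0.5 -0.3 -0.6] op 0.599 gf 0.0 q [-0.11  0.14  1.73 -0.    1.28 -0.38]
shift [23.72 11.04 -0.16] dr [-5.000e-03 -1.000e-03  3.438e+00]
```

send_rows(dr=[[0,0,1],[0,0,2],[0,0,3.4],[0,0,3.4],[0,0,3.4],[0,0,3.4],[0,0,3.4],[0,0,3.4]], xyz=[[5,2,0],[10,4.5,0],[15,7,0],[20,9.5,0],[23.7,11,0],[23.7,11,0],[23.7,11,0],[23.7,11,0]], jaw=[60,60,60,60,60,60,60,60])

```text
time_s: 15.45
eef_pos: [0.5807, 0.3129, 0.2188]
eef_rot: [-0.0, 0.738, 0.675, -0.0]
wrist_force: [-0.2, 1.2, 0.5]
opening: 0.6
grasp_force: 0.0
```

```bash
cat >> h.py <<'E'
def armrect(im,cal,near):
    """whitish flat part of the arm near world point -> rect at z=.016, plus yellow dot"""
    u=proj(cal,[near[0],near[1],.016],True)
    w=mask(im,(0,0,150),(179,70,255)); w=cv2.morphologyEx(w,cv2.MORPH_OPEN,np.ones((3,3)))
    for a,c,m in comps(mask(im,(18,90,90),(35,255,255)),25): print('yel',a,np.round(c),np.round(onz(cal,c,.016,True)[:2],4))
    return u
E
python3 - <<'E'
from h import *
state(); im,cal=shot('wrist','w6.png'); print(armrect(im,cal,(.582,.316)))
E
```

```text
t 15.45 pos [0.5807 0.3129 0.2188] toolx [ 0.089  0.996 -0.   ] tooly [ 0.996 -0.089 -0.   ] F [-0.2  1.2  0.5] op 0.6 gf 0.0 q [ 0.31  0.39  1.41 -0.    1.34  0.4 ]
yel 220 [ 85. 134.] [0.3786 0.3829]
yel 272 [252. 233.] [0.571  0.2408]
[255.49068693 170.31476749]
```

View pics/w6.png

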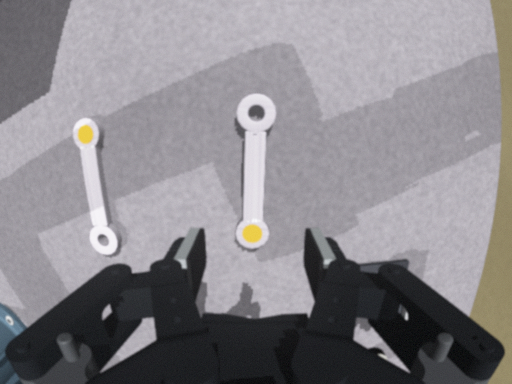

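Arm A has its eye at (257,113) and its dot at (252,233). Arm B has its eye at (104,239) and its dot at (85,134).

Run:
```python
from h import *
cal=ctrl.calibration('wrist')
for e,d in(((257,113.5),(252,233)),((104,239),(85.5,134))):
    E=onz(cal,e,.016,True)[:2];D=onz(cal,d,.016,True)[:2];v=D-E
    print(E,D,'mid',(E+D)/2,'len',np.hypot(*v),'ang',np.degrees(np.arctan2(v[1],v[0])))
plan([.5785,.3105,.023],-6)
```

```text
[0.58941102 0.37876841] [0.57136102 0.24102613] mid [0.58038602 0.30989727] len 0.1389198948158551 ang -97.46560211703279
[0.37512134 0.24470709] [0.37937284 0.38276314] mid [0.37724709 0.31373512] len 0.1381214910808915 ang 88.23610507208706
shift [-0.25 -0.21 19.6 ] dr [-0.002  0.003  0.152]
```

Run:
```python
from h import *
plan([.580,.3105,.023],-7.2)
```

```text
shift [-0.24 -0.06 19.6 ] dr [-0.001  0.003  0.352]
```

send_rows(dr=[[0,0,0.35],[0,0,0.35],[0,0,0.35],[0,0,0.35],[0,0,0.35],[0,0,0.35],[0,0,0.35],[0,0,0.35]], xyz=[[-0.2,0,4],[-0.2,0,8],[-0.2,0,12],[-0.2,0,15],[-0.2,0,17],[-0.2,0,18.5],[-0.2,0,19.5],[-0.2,0,19.6]], jaw=[60,60,60,60,60,60,60,60])

```text
time_s: 16.5
eef_pos: [0.5805, 0.3122, 0.0228]
eef_rot: [-0.0, 0.749, 0.662, -0.0]
wrist_force: [-1.5, -0.2, 0.4]
opening: 0.6
grasp_force: 0.0
```

send_rows(dr=[[0,0,0],[0,0,0],[0,0,0],[0,0,0],[0,0,0],[0,0,0],[0,0,0],[0,0,0]], xyz=[[0,0,0],[0,0,0],[0,0,0],[0,0,0],[0,0,0],[0,0,0],[0,0,0],[0,0,0]], jaw=[0,0,0,0,0,0,0,0])

```text
time_s: 17.5
eef_pos: [0.5813, 0.3126, 0.0243]
eef_rot: [0.0, 0.749, 0.662, 0.001]
wrist_force: [-1.1, -0.3, 6.5]
opening: 0.261
grasp_force: 61.6
```

Run:
```python
from h import *
state(); im,cal=shot('wrist','w7.png')
cv2.imwrite('pics/w7c.png',cv2.resize(im[:300,100:420,::-1],None,fx=2,fy=2))
```

```text
t 17.5 pos [0.5813 0.3126 0.0243] toolx [0.123 0.992 0.001] tooly [ 0.992 -0.123  0.002] F [-1.1 -0.3  6.5] op 0.261 gf 61.6 q [0.31 0.63 1.5  0.   1.01 0.44]
```

View pics/w7c.png

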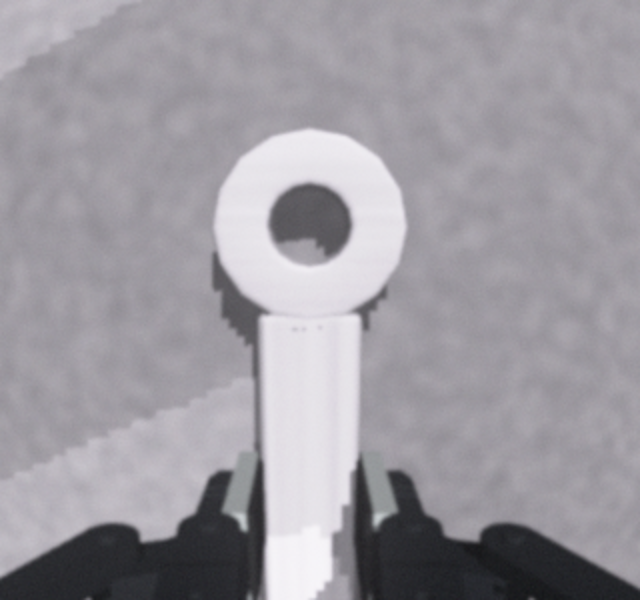

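The arm is gripped at its middle, with the eye ring at crop (310,224), full-frame (255,112).

```bash
cat >> h.py <<'E'
def eye(im,cal,z,roi=(190,50,320,165)):
    """centre of eye by fitting ellipse to outer dark hole contour; returns world xy at z"""
    g=cv2.cvtColor(im,cv2.COLOR_RGB2GRAY); x0,y0,x1,y1=roi
    m=np.zeros_like(g); m[y0:y1,x0:x1]=(g[y0:y1,x0:x1]>190)
    cs,hi=cv2.findContours(m,cv2.RETR_CCOMP,cv2.CHAIN_APPROX_NONE)
    for c,hh in zip(cs,hi[0]):
        if hh[3]>=0 and cv2.contourArea(c)>400:
            w=np.array([onz(cal,q,z,True)[:2] for q in cv2.convexHull(c)[:,0]],np.float32)*1000
            (a,b),r=cv2.minEnclosingCircle(w); print('hole',cv2.fitEllipse(c)[0],'dia mm',round(2*r,1)); return np.array([a,b])/1000
E
python3 - <<'E'
from h import *
im=np.load('/tmp/wrist.npy'); cal=ctrl.calibration('wrist'); 
E=eye(im,cal,.016); 
P=np.array(ctrl.get_obs()['eef_pos']); E2=onz(cal,(255,112),.016,True)
m=Rt().as_matrix()
for e in(E,E2[:2]):
    if e is not None: print(e,'tool offset',m.T@(np.array([e[0],e[1],.016])-P))
plan([P[0],P[1],.23])
E
```

```text
hole (254.7769012451172, 111.22894287109375) dia mm 19.6
[0.58990125 0.37985233] tool offset [0.06775728 0.00017129 0.00835772]
[0.58992274 0.37942814] tool offset [0.06733899 0.00024496 0.00835746]
shift [ 2.000e-02  4.000e-02 -2.057e+01] dr [ 0.017 -0.009  0.   ]
```

send_rows(dr=[[0,0,0],[0,0,0],[0,0,0],[0,0,0],[0,0,0],[0,0,0],[0,0,0],[0,0,0]], xyz=[[0,0,-1],[0,0,-3],[0,0,-6],[0,0,-9],[0,0,-12],[0,0,-15],[0,0,-17.5],[0,0,-17.5]], jaw=[0,0,0,0,0,0,0,0])

```text
time_s: 18.55
eef_pos: [0.582, 0.3128, 0.2018]
eef_rot: [0.001, 0.749, 0.662, 0.003]
wrist_force: [-0.2, 0.2, -3.3]
opening: 0.257
grasp_force: 60.6
```

Run:
```python
from h import *
state();plan([.5915,-.0395,.20],82.2)
```

```text
t 18.55 pos [0.582  0.3128 0.2018] toolx [0.123 0.992 0.003] tooly [ 0.992 -0.123  0.005] F [-0.2  0.2 -3.3] op 0.257 gf 60.6 q [0.31 0.41 1.42 0.   1.31 0.44]
shift [-34.84   5.29   0.12] dr [  0.06    0.021 -14.881]
```

send_rows(dr=[[0,0,-1],[0,0,-2.5],[0,0,-4],[0,0,-5.5],[0,0,-7],[0,0,-8.5],[0,0,-10],[0,0,-11.5]], xyz=[[-2,0,0],[-6,1,0],[-10,1.5,0],[-14,2,0],[-18,2.5,0],[-22,3,0],[-26,4,0],[-30,4.5,0]], jaw=[0,0,0,0,0,0,0,0])

```text
time_s: 19.55
eef_pos: [0.5874, 0.0077, 0.1969]
eef_rot: [-0.001, 0.24, 0.971, -0.0]
wrist_force: [0.7, -0.3, -2.9]
opening: 0.262
grasp_force: 60.5
```

Run:
```python
from h import *
state();plan([.5915,-.0395,.20],82.2)
```

```text
t 19.55 pos [0.5874 0.0077 0.1969] toolx [-0.885  0.466  0.002] tooly [ 0.466  0.885 -0.001] F [ 0.7 -0.3 -2.9] op 0.262 gf 60.5 q [-0.19  0.26  1.62 -0.    1.26 -1.27]
shift [-2.56 -3.99 -0.32] dr [-2.000e-03 -1.600e-02 -3.333e+00]
```

send_rows(dr=[[0,0,-1],[0,0,-2],[0,0,-3.33],[0,0,-3.33],[0,0,-3.33],[0,0,-3.33],[0,0,-3.33],[0,0,-3.33]], xyz=[[-0.5,-1,0],[-1.2,-2,0],[-2,-3,0],[-2.5,-4,0],[-2.5,-4,0],[-2.5,-4,0],[-2.5,-4,0],[-2.5,-4,0]], jaw=[0,0,0,0,0,0,0,0])

```text
time_s: 20.55
eef_pos: [0.5914, -0.0377, 0.1981]
eef_rot: [0.0, 0.071, 0.998, 0.0]
wrist_force: [0.2, 1.0, -2.8]
opening: 0.258
grasp_force: 60.5
```

Run:
```python
from h import *
state(); im,cal=shot('wrist','w8.png')
P=np.array(ctrl.get_obs()['eef_pos']); z=P[2]-.0083
E=eye(im,cal,z); m=Rt().as_matrix()
print(E,m.T@(np.array([*E,z])-P) if E is not None else '')
cv2.imwrite('pics/w8c.png',cv2.resize(im[:300,100:420,::-1],None,fx=2,fy=2))
```

```text
t 20.55 pos [ 0.5914 -0.0377  0.1981] toolx [-0.99   0.141 -0.   ] tooly [0.141 0.99  0.   ] F [ 0.2  1.  -2.8] op 0.258 gf 60.5 q [-0.26  0.27  1.61  0.    1.26 -1.69]
hole (254.97555541992188, 112.05096435546875) dia mm 19.1
[ 0.52562512 -0.02727758] [0.06656494 0.00107608 0.00829347]
```

View pics/w8c.png

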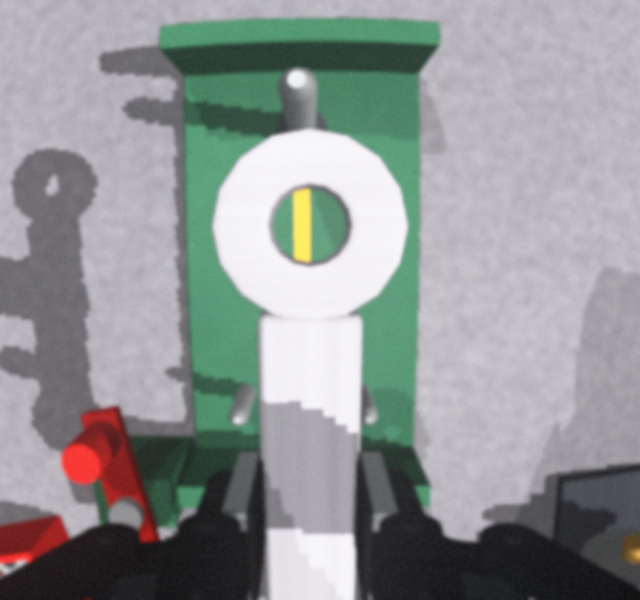

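The rod tip is at crop (297,78), full-frame (248.5,39). The eye hole is at (255,112), and the fork pins and yellow line are straight ahead.

Run:
```python
from h import *
im=np.load('/tmp/wrist.npy'); cal=ctrl.calibration('wrist'); P=np.array(ctrl.get_obs()['eef_pos']); m=Rt().as_matrix()
r=onz(cal,(248.5,39),.12,True); print('rodtip',r,'tool',m.T@(r-P))
# yellow line direction, at base z=.010, and fork pins
y=[onz(cal,(100+a/2,b/2),.010,True) for a,b in((302,192),(302,258))]; print('line',y, np.degrees(np.arctan2(*(y[1]-y[0])[1::-1])))
p=[onz(cal,(100+a/2,b/2),.058,True) for a,b in((250,390),(366,390))];print('pins?',p,(p[0]+p[1])/2)
# carrier far wall top corners z .064
p=[onz(cal,(100+a/2,b/2),.064,True) for a,b in((160,27),(440,24))];print('wall',p,(p[0]+p[1])/2, np.degrees(np.arctan2(*(p[1]-p[0])[1::-1])))
```

```text
rodtip [ 0.47479159 -0.02430889  0.12      ] tool [ 0.11731661 -0.0031442   0.07807748]
line [array([ 0.50789063, -0.02856207,  0.01      ]), array([ 0.54213906, -0.03349264,  0.01      ])] -8.192298370469775
pins? [array([ 0.59599921, -0.06506616,  0.058     ]), array([ 0.60358765, -0.01203361,  0.058     ])] [ 0.59979343 -0.03854988  0.058     ]
wall [array([ 0.4247394 , -0.07939449,  0.064     ]), array([0.44145872, 0.04263485, 0.064     ])] [ 0.43309906 -0.01837982  0.064     ] 82.19844155943814
```

Run:
```python
from h import *
plan([.5411,-.0341,.158],82.2)
```

```text
shift [ 5.03 -0.35  4.01] dr [-0.     0.001 -0.05 ]
```

send_rows(dr=[[0,0,0],[0,0,0],[0,0,0],[0,0,0],[0,0,0],[0,0,0],[0,0,0],[0,0,0]], xyz=[[1.5,-0.1,0],[3,-0.3,0],[4.5,-0.35,0],[5,-0.35,1],[5,-0.35,2.5],[5,-0.35,4],[5,-0.35,4],[5,-0.35,4]], jaw=[0,0,0,0,0,0,0,0])

```text
time_s: 21.6
eef_pos: [0.5416, -0.0345, 0.1579]
eef_rot: [-0.0, 0.071, 0.997, 0.0]
wrist_force: [0.6, 0.1, -2.0]
opening: 0.256
grasp_force: 60.5
```

Run:
```python
from h import *
state(); im,cal=shot('wrist','w9.png')
P=np.array(ctrl.get_obs()['eef_pos']); z=P[2]-.0083
E=eye(im,cal,z)
cv2.imwrite('pics/w9c.png',cv2.resize(im[50:180,170:340,::-1],None,fx=4,fy=4))
```

```text
t 21.6 pos [ 0.5416 -0.0345  0.1579] toolx [-0.99   0.141  0.   ] tooly [0.141 0.99  0.   ] F [ 0.6  0.1 -2. ] op 0.256 gf 60.5 q [-0.28  0.21  1.77 -0.    1.16 -1.71]
hole (255.00404357910156, 112.07979583740234) dia mm 19.1
```

View pics/w9c.png

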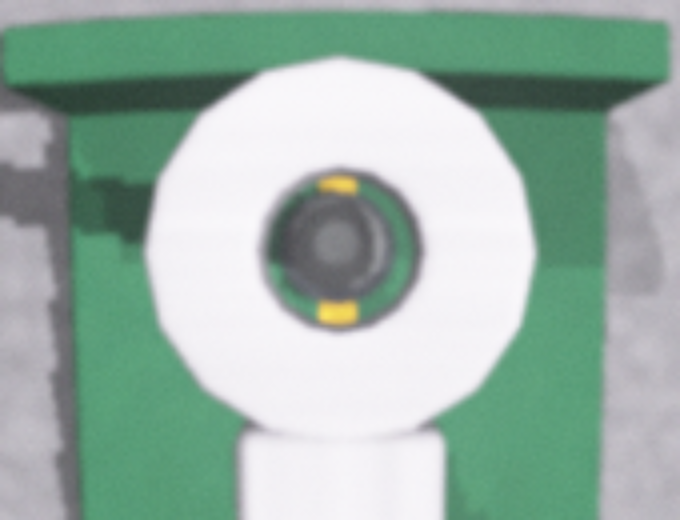

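The rod tip at crop (334,243) is 7 px left of and 6 px above the hole centre (341,249), under 1 mm each way. I'll correct that and lower.

send_rows(dr=[[0,0,0],[0,0,0],[0,0,0],[0,0,0],[0,0,0],[0,0,0],[0,0,0],[0,0,0]], xyz=[[0.05,-0.07,0],[0.05,-0.07,0.7],[0.05,-0.07,1.5],[0.05,-0.07,2.4],[0.05,-0.07,3.3],[0.05,-0.07,4.2],[0.05,-0.07,5],[0.05,-0.07,5]], jaw=[0,0,0,0,0,0,0,0])

```text
time_s: 22.65
eef_pos: [0.5402, -0.0349, 0.1071]
eef_rot: [-0.001, 0.071, 0.997, 0.0]
wrist_force: [0.3, -0.2, -3.2]
opening: 0.257
grasp_force: 60.5
```

Run:
```python
from h import *
state(); plan([.5411,-.0341,.0345],82.2)
```

```text
t 22.65 pos [ 0.5402 -0.0349  0.1071] toolx [-0.99   0.141  0.002] tooly [0.141 0.99  0.   ] F [ 0.3 -0.2 -3.2] op 0.257 gf 60.5 q [-0.28  0.28  1.8  -0.    1.06 -1.71]
shift [-0.09  0.09  7.26] dr [ 0.002 -0.017 -0.052]
```

send_rows(dr=[[0,0,0],[0,0,0],[0,0,0],[0,0,0],[0,0,0],[0,0,0],[0,0,0],[0,0,0]], xyz=[[0,0,0.8],[0,0,1.8],[0,0,2.8],[0,0,3.8],[0,0,4.8],[0,0,5.8],[0,0,6.6],[0,0,7]], jaw=[0,0,0,0,0,0,0,0])

```text
time_s: 23.65
eef_pos: [0.5405, -0.035, 0.0374]
eef_rot: [-0.0, 0.071, 0.997, 0.0]
wrist_force: [0.3, -0.7, -2.0]
opening: 0.257
grasp_force: 60.5
```

Run:
```python
from h import *
state()
```

```text
t 23.65 pos [ 0.5405 -0.035   0.0374] toolx [-0.99   0.141  0.001] tooly [0.141 0.99  0.   ] F [ 0.3 -0.7 -2. ] op 0.257 gf 60.5 q [-0.28  0.4   1.82 -0.    0.92 -1.71]
```

send_rows(dr=[[0,0,0],[0,0,0],[0,0,0],[0,0,0],[0,0,0],[0,0,0],[0,0,0],[0,0,0]], xyz=[[0,0,0.25],[0,0,0.25],[0,0,0.25],[0,0,0.25],[0,0,0.25],[0,0,-5],[0,0,-11],[0,0,-17]], jaw=[0,0,50,50,50,50,60,60])

```text
time_s: 24.65
eef_pos: [0.5405, -0.035, 0.2099]
eef_rot: [0.0, 0.071, 0.997, -0.0]
wrist_force: [0.6, -0.0, -0.6]
opening: 0.598
grasp_force: 0.0
```

Run:
```python
from h import *
state(); im,cal=shot('wrist','w10.png')
for a,c,m in comps(mask(im,(18,90,90),(35,255,255)),40): print('yel',a,np.round(c),np.round(onz(cal,c,.026,True)[:2],4))
w=mask(im,(0,0,150),(179,60,255),(190,0,320,300))
plan([.377,.3137,.21],-2)
im,cal=shot('top')
for a,c,m in comps(mask(im,(18,100,100),(35,255,255),(100,150,330,300)),12): print('top yel',c,onz(cal,c,.016)[:2])
```

```text
t 24.65 pos [ 0.5405 -0.035   0.2099] toolx [-0.99   0.141 -0.   ] tooly [ 0.141  0.99  -0.   ] F [ 0.6 -0.  -0.6] op 0.598 gf 0.0 q [-0.28  0.15  1.73 -0.    1.26 -1.71]
yel 114 [ 46. 230.] [ 0.5711 -0.3251]
yel 276 [255. 240.] [ 0.6135 -0.0445]
yel 507 [256. 275.] [ 0.6596 -0.0498]
shift [21.55 32.27  0.57] dr [ 0.078  0.116 13.986]
top yel [211.5 151. ] [0.73878066 0.14541253]
top yel [137.72413793 257.5862069 ] [0.37873123 0.38572873]
```

View pics/w10.png

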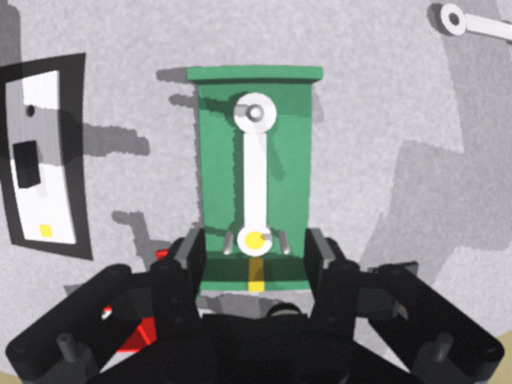

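Arm A is down: the rod is through its eye at (256,112) and the boss sits between the pins at (255,240). Arm B has not moved.

send_rows(dr=[[0,0,-1.2],[0,0,-2.7],[0,0,-4.2],[0,0,-5.7],[0,0,-7.2],[0,0,-8.7],[0,0,-10.2],[0,0,-11.7]], xyz=[[2,3,0],[4.5,7,0],[7.5,11,0],[10.5,15,0],[13,19,0],[16,23,0],[19,27,0],[21,31,0]], jaw=[60,60,60,60,60,60,60,60])

```text
time_s: 25.75
eef_pos: [0.3753, 0.3027, 0.2079]
eef_rot: [0.0, -0.518, 0.855, -0.0]
wrist_force: [1.0, 0.3, 0.6]
opening: 0.6
grasp_force: 0.0
```

Run:
```python
from h import *
state();plan([.377,.3137,.21],178.2)
```

```text
t 25.75 pos [0.3753 0.3027 0.2079] toolx [-0.463 -0.886 -0.   ] tooly [-0.886  0.463 -0.   ] F [1.  0.3 0.6] op 0.6 gf 0.0 q [ 0.43  0.01  1.88 -0.    1.25 -2.23]
shift [-1.05  0.36 -0.21] dr [-1.000e-03  1.000e-03 -4.298e+00]
```

send_rows(dr=[[0,0,-1.5],[0,0,-3],[0,0,-4.3],[0,0,-4.3],[0,0,-4.3],[0,0,-4.3],[0,0,-4.3],[0,0,-4.3]], xyz=[[-0.5,0.2,0],[-1,0.35,0],[-1,0.35,0],[-1,0.35,0],[-1,0.35,0],[-1,0.35,0],[-1,0.35,0],[-1,0.35,0]], jaw=[60,60,60,60,60,60,60,60])

```text
time_s: 26.75
eef_pos: [0.3783, 0.3119, 0.2081]
eef_rot: [0.0, -0.694, 0.72, -0.0]
wrist_force: [-0.7, 0.6, 1.0]
opening: 0.6
grasp_force: 0.0
```

Run:
```python
from h import *
state(); im,cal=shot('wrist','w11.png')
D=None
for a,c,m in comps(mask(im,(18,90,90),(35,255,255),(200,150,310,300)),40): D=onz(cal,c,.016,True)[:2]; print('yel',a,np.round(c),D)
E=eye(im,cal,.016,(200,60,310,170)); print(E)
if E is not None:
    v=D-E; a=np.degrees(np.arctan2(v[1],v[0])); print('len',np.hypot(*v),a,(D+E)/2); plan([*(D+E)/2,.023],a+90)
```

```text
t 26.75 pos [0.3783 0.3119 0.2081] toolx [-0.037 -0.999 -0.   ] tooly [-0.999  0.037 -0.   ] F [-0.7  0.6  1. ] op 0.6 gf 0.0 q [ 0.45  0.03  1.86  0.    1.25 -2.66]
yel 279 [257. 234.] [0.37848257 0.38243004]
None
```

```bash
sed -i 's/contourArea(c)>400/contourArea(c)>60/' h.py
python3 - <<'E'
from h import *
im=np.load('/tmp/wrist.npy'); cal=ctrl.calibration('wrist'); g=cv2.cvtColor(im,cv2.COLOR_RGB2GRAY)
for a,c,m in comps(mask(im,(18,90,90),(35,255,255),(200,150,310,300)),40): D=onz(cal,c,.016,True)[:2]
E=eye(im,cal,.016,(200,60,310,170)); print(E)
print(g[113,225:285:4])
if E is not None:
    v=D-E; a=np.degrees(np.arctan2(v[1],v[0])); print('len',np.hypot(*v),a,(D+E)/2); plan([*(D+E)/2,.023],a+90)
E
```

```text
hole (257.8569641113281, 109.6471939086914) dia mm 19.9
[0.37205798 0.24316518]
[166 160 160 179 231 245 237 114  95  95 149 248 247 236 192]
len 0.1394224148355819 87.36559982518729 [0.3752621  0.31280271]
shift [-0.08  0.3  18.51] dr [-0.001  0.     0.084]
```

send_rows(dr=[[0,0,0.08],[0,0,0.08],[0,0,0.08],[0,0,0.08],[0,0,0.08],[0,0,0.08],[0,0,0.08],[0,0,0.08]], xyz=[[-0.1,0.2,4],[-0.1,0.2,8],[-0.1,0.2,12],[-0.1,0.2,14.5],[-0.1,0.2,16.5],[-0.1,0.2,18],[-0.1,0.2,18.5],[-0.1,0.2,18.5]], jaw=[60,60,60,60,60,60,60,60])

```text
time_s: 27.8
eef_pos: [0.3764, 0.3131, 0.0232]
eef_rot: [0.0, -0.691, 0.723, -0.0]
wrist_force: [-0.6, 0.3, 0.2]
opening: 0.601
grasp_force: 0.0
```

send_rows(dr=[[0,0,0],[0,0,0],[0,0,0],[0,0,0],[0,0,0],[0,0,0],[0,0,0],[0,0,0]], xyz=[[0,0,0],[0,0,0],[0,0,0],[0,0,0],[0,0,0],[0,0,0],[0,0,0],[0,0,0]], jaw=[0,0,0,0,0,0,0,0])

```text
time_s: 28.8
eef_pos: [0.377, 0.3134, 0.0241]
eef_rot: [0.001, -0.691, 0.723, -0.0]
wrist_force: [-1.6, -1.2, 5.6]
opening: 0.26
grasp_force: 59.7
```

Run:
```python
from h import *
state(); im,cal=shot('wrist'); P=np.array(ctrl.get_obs()['eef_pos']);m=Rt().as_matrix()
E=eye(im,cal,.016)
if E is not None: print(E,'tool',m.T@(np.array([*E,.016])-P))
```

```text
t 28.8 pos [0.377  0.3134 0.0241] toolx [-0.045 -0.999 -0.001] tooly [-0.999  0.045 -0.002] F [-1.6 -1.2  5.6] op 0.26 gf 59.7 q [ 0.45  0.34  1.95  0.    0.85 -2.65]
hole (255.26956176757812, 99.80227661132812) dia mm 24.0
[0.37394662 0.24179523] tool [ 0.07167556 -0.00016595  0.0079893 ]
```

send_rows(dr=[[0,0,0],[0,0,0],[0,0,0],[0,0,0],[0,0,0],[0,0,0],[0,0,0],[0,0,0]], xyz=[[0,0,-1],[0,0,-3],[0,0,-6],[0,0,-9],[0,0,-12],[0,0,-15],[0,0,-17.5],[0,0,-17.5]], jaw=[0,0,0,0,0,0,0,0])

```text
time_s: 29.85
eef_pos: [0.3774, 0.3136, 0.2002]
eef_rot: [0.002, -0.691, 0.723, -0.001]
wrist_force: [0.1, 0.5, -1.1]
opening: 0.257
grasp_force: 59.2
```

Run:
```python
from h import *
state();plan([.544,-.034,.20],82.2)
```

```text
t 29.85 pos [0.3774 0.3136 0.2002] toolx [-0.045 -0.999 -0.002] tooly [-0.999  0.045 -0.004] F [ 0.1  0.5 -1.1] op 0.257 gf 59.2 q [ 0.45  0.04  1.87  0.    1.23 -2.65]
shift [ 3.397e+01 -1.822e+01  2.000e-02] dr [-4.8000e-02 -1.2000e-02 -1.4131e+01]
```

send_rows(dr=[[0,0,1.2],[0,0,2.7],[0,0,4.2],[0,0,5.7],[0,0,7.2],[0,0,8.7],[0,0,10.2],[0,0,11.7]], xyz=[[2,-1,0],[6,-3,0],[10,-5,0],[14,-7,0],[18,-9,0],[22,-11,0],[26,-13,0],[30,-15,0]], jaw=[0,0,0,0,0,0,0,0])

```text
time_s: 30.85
eef_pos: [0.512, 0.0053, 0.1964]
eef_rot: [-0.001, -0.147, 0.989, 0.0]
wrist_force: [0.3, 0.8, -1.2]
opening: 0.262
grasp_force: 59.1
```

Run:
```python
from h import *
state();plan([.544,-.034,.18],82.2)
```

```text
t 30.85 pos [0.512  0.0053 0.1964] toolx [-0.957 -0.291  0.002] tooly [-0.291  0.957  0.001] F [ 0.3  0.8 -1.2] op 0.262 gf 59.1 q [-0.22  0.1   1.81  0.    1.23 -2.09]
shift [-1.93 -4.69  1.63] dr [ 0.008 -0.022  4.117]
```

send_rows(dr=[[0,0,1],[0,0,2.5],[0,0,4.1],[0,0,4.1],[0,0,4.1],[0,0,4.1],[0,0,4.1],[0,0,4.1]], xyz=[[-0.5,-1.2,0],[-1,-2.5,0],[-1.5,-3.8,0],[-1.9,-4.7,0],[-1.9,-4.7,0.8],[-1.9,-4.7,2],[-1.9,-4.7,3.5],[-1.9,-4.7,3.5]], jaw=[0,0,0,0,0,0,0,0])

```text
time_s: 31.85
eef_pos: [0.543, -0.0321, 0.1608]
eef_rot: [-0.002, 0.064, 0.998, 0.0]
wrist_force: [-0.3, -0.7, -2.5]
opening: 0.258
grasp_force: 59.2
```

Run:
```python
from h import *
state(); im,cal=shot('wrist','w12.png')
P=np.array(ctrl.get_obs()['eef_pos']); E=eye(im,cal,P[2]-.0083)
cv2.imwrite('pics/w12c.png',cv2.resize(im[50:180,170:340,::-1],None,fx=4,fy=4)); plan([.544,-.034,.158],82.2)
```

```text
t 31.85 pos [ 0.543  -0.0321  0.1608] toolx [-0.992  0.128  0.004] tooly [0.128 0.992 0.001] F [-0.3 -0.7 -2.5] op 0.258 gf 59.2 q [-0.28  0.21  1.76  0.    1.17 -1.72]
hole (254.82228088378906, 101.85032653808594) dia mm 19.0
shift [-0.04 -0.16  0.39] dr [ 0.003 -0.021  0.075]
```

View pics/w12c.png

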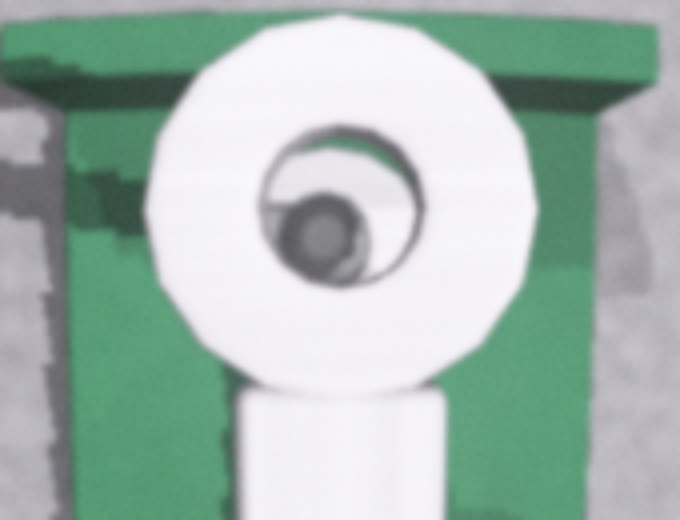

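Run:
```python
from h import *
cal=ctrl.calibration('wrist'); P=np.array(ctrl.get_obs()['eef_pos']);m=Rt().as_matrix()
for h,t in(((254.82,101.85),(250,109)),):
    z=P[2]-.0083; E=onz(cal,h,z,True);T=onz(cal,t,.12,True); print('eye',m.T@(E-P),'tip',T,m.T@(T-P)-m.T@(E-P))
```

```text
eye [0.07102036 0.00092773 0.00845772] tip [ 0.47572738 -0.025202    0.12      ] [-0.00271067 -0.00259347  0.03361342]
```

The tip at crop (320,236) is offset from the hole at (339,207). It needs about −2.5 mm in tool x and −2.8 mm in tool y, so I'll correct and re-check.

send_rows(dr=[[0,0,0],[0,0,0],[0,0,0],[0,0,0],[0,0,0],[0,0,0],[0,0,0],[0,0,0]], xyz=[[-0.25,-0.28,0],[-0.25,-0.28,0],[-0.25,-0.28,0],[-0.25,-0.28,0.2],[-0.25,-0.28,0.2],[-0.25,-0.28,0.2],[-0.25,-0.28,0.2],[-0.25,-0.28,0.2]], jaw=[0,0,0,0,0,0,0,0])

```text
time_s: 32.9
eef_pos: [0.5467, -0.0359, 0.1611]
eef_rot: [0.0, 0.064, 0.998, -0.0]
wrist_force: [0.5, 0.0, -1.3]
opening: 0.259
grasp_force: 59.2
```

Run:
```python
from h import *
state(); im,cal=shot('wrist','w13.png'); P=np.array(ctrl.get_obs()['eef_pos']);m=Rt().as_matrix()
z=P[2]-.0083; g=cv2.cvtColor(im,cv2.COLOR_RGB2GRAY)
E=eye(im,cal,z)
d=np.zeros_like(g); d[85:120,232:276]=(g[85:120,232:276]<110)
for a,c,mm in comps(d,40):
    (cx,cy),r=cv2.minEnclosingCircle(np.argwhere(mm)[:,::-1].astype(np.float32)); T=onz(cal,(cx,cy),.12,True); print('dark',a,c,(cx,cy),r,m.T@(T-np.array([*E,z])))
for r in range(88,118,2): print(' '.join('%3d'%v for v in g[r,232:278:2]))
```

```text
t 32.9 pos [ 0.5467 -0.0359  0.1611] toolx [-0.992  0.129 -0.   ] tooly [ 0.129  0.992 -0.   ] F [ 0.5  0.  -1.3] op 0.259 gf 59.2 q [-0.28  0.22  1.75 -0.    1.17 -1.72]
hole (254.98170471191406, 101.23613739013672) dia mm 19.1
dark 183 [252.31147541 105.24043716] (255.0, 104.11904907226562) 11.287043571472168 [-4.16592789e-04 -2.88553447e-05  3.27477056e-02]
245 245 245 232 178 183 215 229 232 232 232 233 234 233 234 233 227 183 122 135 223 240 243
245 247 242 193 185 221 231 229 231 226 218 197 184 194 214 226 230 230 191 118 165 233 241
248 246 219 179 214 229 230 231 218 163 130 121 119 121 141 164 214 229 228 166 108 194 237
250 242 185 183 211 215 215 208 153 109 109 107 109 107 108 127 162 218 230 218 126 148 236
248 236 172 152 145 146 141 126 105  97  99 117 123 120 105 112 147 177 232 235 183 129 227
247 223 168 166 171 170 157 116 100 101 118 135 138 133 125 106 135 168 230 244 217 121 212
246 206 172 175 174 174 156 106  97 100 129 134 137 131 130 112 144 165 223 244 235 126 192
247 201 169 179 180 181 148  97  93 104 128 135 136 132 126 129 174 173 217 246 243 146 188
247 221 170 174 171 174 151  98  95 102 121 132 130 129 120 144 183 171 227 244 238 144 211
247 231 168 174 175 173 148  98  98 102 105 119 121 120 115 151 178 178 234 245 223 138 224
247 237 175 169 177 179 159  99  95  98 100 107 105 106 123 162 165 197 242 244 203 155 233
247 245 206 184 230 233 232 158  87  94 103 100 102 110 143 150 144 214 245 238 164 195 238
246 246 236 190 236 246 245 222 127  87  96  93 105 122 125 118 158 226 241 208 170 233 242
245 246 244 221 204 241 246 245 229 144  83  78  85  84  96 149 210 229 213 165 223 241 243
246 246 246 242 207 202 237 245 247 241 207 150 141 159 188 220 226 202 162 214 241 243 244
```

send_rows(dr=[[0,0,0],[0,0,0],[0,0,0],[0,0,0],[0,0,0],[0,0,0],[0,0,0],[0,0,0]], xyz=[[0.15,0.05,0],[0.15,0.05,0],[0.15,0.05,0.6],[0.15,0.05,1.4],[0.15,0.05,2.2],[0.15,0.05,3],[0.15,0.05,3.8],[0.15,0.05,4]], jaw=[0,0,0,0,0,0,0,0])

```text
time_s: 33.95
eef_pos: [0.5448, -0.035, 0.1201]
eef_rot: [-0.001, 0.064, 0.998, 0.0]
wrist_force: [-0.5, -0.6, -2.0]
opening: 0.257
grasp_force: 59.2
```

Run:
```python
from h import *
state(); print(ctrl.get_obs()['torque'])
```

```text
t 33.95 pos [ 0.5448 -0.035   0.1201] toolx [-0.992  0.129  0.001] tooly [0.129 0.992 0.   ] F [-0.5 -0.6 -2. ] op 0.257 gf 59.2 q [-0.28  0.27  1.78  0.    1.09 -1.72]
[0.05896211 0.01161201 0.06046856]
```

send_rows(dr=[[0,0,0],[0,0,0],[0,0,0],[0,0,0],[0,0,0],[0,0,0],[0,0,0],[0,0,0]], xyz=[[0,0,0.8],[0,0,1.8],[0,0,2.8],[0,0,3.8],[0,0,4.8],[0,0,5.8],[0,0,6.5],[0,0,6.8]], jaw=[0,0,0,0,0,0,0,0])

```text
time_s: 34.95
eef_pos: [0.545, -0.0351, 0.0524]
eef_rot: [-0.0, 0.064, 0.998, 0.0]
wrist_force: [-0.2, 0.7, -1.5]
opening: 0.262
grasp_force: 59.2
```

Run:
```python
from h import *
state()
```

```text
t 34.95 pos [ 0.545  -0.0351  0.0524] toolx [-0.992  0.129  0.001] tooly [0.129 0.992 0.   ] F [-0.2  0.7 -1.5] op 0.262 gf 59.2 q [-0.28  0.38  1.81 -0.    0.95 -1.72]
```

send_rows(dr=[[0,0,0],[0,0,0],[0,0,0],[0,0,0],[0,0,0],[0,0,0],[0,0,0],[0,0,0]], xyz=[[0,0,0.2],[0,0,0.2],[0,0,0.2],[0,0,0.2],[0,0,0.2],[0,0,-5],[0,0,-11],[0,0,-17]], jaw=[0,0,50,50,50,50,60,60])

```text
time_s: 35.95
eef_pos: [0.545, -0.0351, 0.2248]
eef_rot: [-0.0, 0.064, 0.998, 0.0]
wrist_force: [0.7, -0.1, -0.4]
opening: 0.603
grasp_force: 0.0
```

Run:
```python
from h import *
state(); im,cal=shot('wrist','w14.png'); s,_=shot('side','s14.png'); t,_=shot('top','t14.png')
for a,c,m in comps(mask(im,(18,90,90),(35,255,255)),40): print('yel',a,np.round(c),np.round(onz(cal,c,.042,True)[:2],4))
big=cv2.resize(s[150:290,190:370],None,fx=2.7,fy=2.7)
cv2.imwrite('pics/c14.png',np.vstack([np.hstack([im[:,:,::-1][:300,:400],t[90:290,100:400,::-1].repeat(1,0)[:200].copy() if 0 else cv2.resize(t[100:280,120:360,::-1],(400,300))]),cv2.resize(big[:,:,::-1],(800,300))]))
plan([.478,-.328,.20],81.9)
```

```text
t 35.95 pos [ 0.545  -0.0351  0.2248] toolx [-0.992  0.129  0.   ] tooly [0.129 0.992 0.   ] F [ 0.7 -0.1 -0.4] op 0.603 gf 0.0 q [-0.28  0.14  1.71 -0.    1.29 -1.72]
yel 111 [ 49. 222.] [ 0.5675 -0.3113]
yel 284 [254. 236.] [ 0.6133 -0.0432]
yel 414 [254. 267.] [ 0.6525 -0.0486]
shift [  3.19 -29.87   2.78] dr [-0.013  0.086  0.12 ]
```

View pics/c14.png

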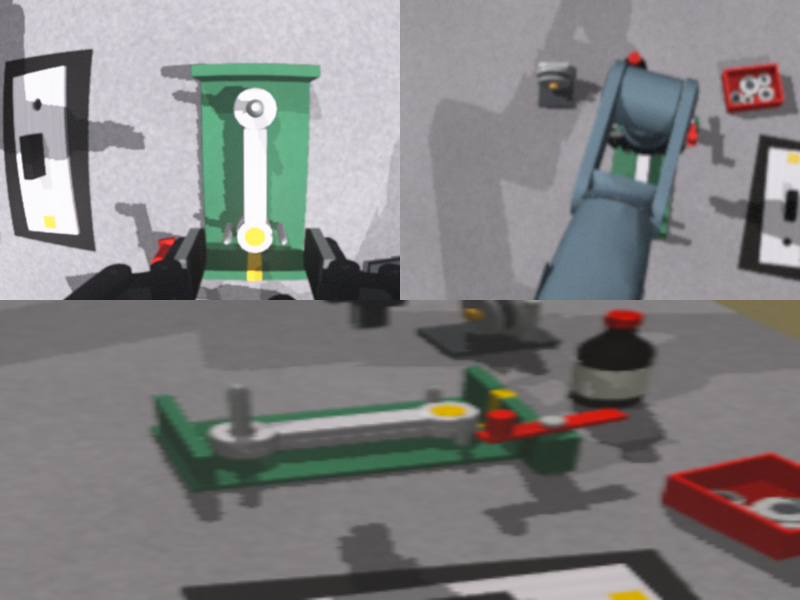

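Both arms are stacked flat with the boss between the pins: wrist view, rod (255,108) and dot (254,236). The side view confirms it. The cover is on the mat, so I'll fetch it next.

Run:
```python
from h import *
plan([.480,-.3297,.20],81.4)
```

```text
shift [  2.97 -30.01   2.78] dr [-0.012  0.086  0.203]
```

send_rows(dr=[[0,0,0.2],[0,0,0.2],[0,0,0.2],[0,0,0.2],[0,0,0.2],[0,0,0.2],[0,0,0.2],[0,0,0.2]], xyz=[[0.5,-5,0],[1,-10,0],[1.5,-15,0],[2,-20,0],[2.5,-25,0],[3,-30,0],[3,-30,2.8],[3,-30,2.8]], jaw=[60,60,60,60,60,60,60,60])

```text
time_s: 37.1
eef_pos: [0.4748, -0.3276, 0.1912]
eef_rot: [-0.003, 0.076, 0.997, 0.003]
wrist_force: [-0.2, -0.6, -0.2]
opening: 0.604
grasp_force: 0.0
```

Run:
```python
from h import *
state();im,cal=shot('wrist','w15.png'); plan([.480,-.3297,.0385],81.4)
w=cv2.morphologyEx(mask(im,(0,0,185),(179,60,255),(180,0,330,300)),cv2.MORPH_OPEN,np.ones((5,5)))
for a,c,m in comps(w,3000): print('white',a,c,rect(cal,m,.009))
```

```text
t 37.1 pos [ 0.4748 -0.3276  0.1912] toolx [-0.989  0.151  0.006] tooly [0.151 0.989 0.005] F [-0.2 -0.6 -0.2] op 0.604 gf 0.0 q [-0.81  0.25  1.65  0.    1.25 -2.23]
shift [-0.5  -0.18 15.43] dr [ 0.03  -0.036 -0.001]
white 16249 [253.83574374 167.25496954] [  0.4777  -0.3283 231.8741 100.3667  -8.0835]
```

send_rows(dr=[[0,0,0],[0,0,0],[0,0,0],[0,0,0],[0,0,0],[0,0,0],[0,0,0],[0,0,0]], xyz=[[0,0,0],[0,0,4],[0,0,8],[0,0,11],[0,0,13],[0,0,14],[0,0,14],[0,0,14]], jaw=[60,60,60,60,60,60,60,60])

```text
time_s: 38.15
eef_pos: [0.4777, -0.3295, 0.0563]
eef_rot: [0.001, 0.075, 0.997, -0.001]
wrist_force: [0.5, -0.3, 1.1]
opening: 0.599
grasp_force: 0.0
```

Run:
```python
from h import *
state(); plan([.480,-.3297,.0385],81.4)
```

```text
t 38.15 pos [ 0.4777 -0.3295  0.0563] toolx [-0.989  0.149 -0.002] tooly [ 0.149  0.989 -0.001] F [ 0.5 -0.3  1.1] op 0.599 gf 0.0 q [-0.81  0.44  1.72 -0.    0.99 -2.23]
shift [-0.23  0.02  1.78] dr [-0.013  0.016  0.003]
```

send_rows(dr=[[0,0,0],[0,0,0],[0,0,0],[0,0,0],[0,0,0],[0,0,0],[0,0,0],[0,0,0]], xyz=[[-0.2,0,0.9],[-0.2,0,1.8],[-0.2,0,1.8],[-0.2,0,1.8],[-0.2,0,1.8],[-0.2,0,1.8],[-0.2,0,1.8],[-0.2,0,1.8]], jaw=[60,60,60,0,0,0,0,0])

```text
time_s: 39.15
eef_pos: [0.4791, -0.3295, 0.0374]
eef_rot: [0.0, 0.075, 0.997, -0.0]
wrist_force: [-0.1, -0.6, 2.5]
opening: 0.22
grasp_force: 60.1
```

Run:
```python
from h import *
state()
```

```text
t 39.15 pos [ 0.4791 -0.3295  0.0374] toolx [-0.989  0.149 -0.001] tooly [ 0.149  0.989 -0.001] F [-0.1 -0.6  2.5] op 0.22 gf 60.1 q [-0.81  0.47  1.72 -0.    0.95 -2.23]
```

send_rows(dr=[[0,0,0],[0,0,0],[0,0,0],[0,0,0],[0,0,0],[0,0,0],[0,0,0],[0,0,0]], xyz=[[0,0,-1],[0,0,-4],[0,0,-8],[0,0,-12],[0,0,-15],[0,0,-17.5],[0,0,-17.5],[0,0,-17.5]], jaw=[0,0,0,0,0,0,0,0])

```text
time_s: 40.15
eef_pos: [0.4782, -0.3283, 0.2104]
eef_rot: [-0.001, 0.075, 0.997, 0.001]
wrist_force: [-0.5, 0.6, -5.6]
opening: 0.216
grasp_force: 59.4
```

Run:
```python
from h import *
state(); im,cal=shot('wrist','w16.png'); P=np.array(ctrl.get_obs()['eef_pos']);m=Rt().as_matrix()
w=cv2.morphologyEx(mask(im,(0,0,185),(179,60,255),(100,0,420,300)),cv2.MORPH_OPEN,np.ones((5,5)))
E=eye(im,cal,P[2]-.0284)
print('bore tool',m.T@(np.array([*E,P[2]-.0284])-P) if E is not None else None)
plan([.5455,-.0348,.21],81.4)
```

```text
t 40.15 pos [ 0.4782 -0.3283  0.2104] toolx [-0.989  0.149  0.002] tooly [0.149 0.989 0.002] F [-0.5  0.6 -5.6] op 0.216 gf 59.4 q [-0.81  0.23  1.63  0.    1.28 -2.23]
hole (254.66961669921875, 103.56839752197266) dia mm 19.3
bore tool [0.07079089 0.00082662 0.02859759]
shift [-2.29 30.02  0.06] dr [ 0.02  -0.026  0.002]
```

Run:
```python
from h import *
plan([.5447,-.0353,.21],82.2)
```

```text
shift [-2.22 29.96  0.06] dr [ 0.021 -0.026 -0.132]
```

send_rows(dr=[[0,0,-0.13],[0,0,-0.13],[0,0,-0.13],[0,0,-0.13],[0,0,-0.13],[0,0,-0.13],[0,0,-0.13],[0,0,-0.13]], xyz=[[-0.3,4,0],[-0.7,9,0],[-1,14,0],[-1.4,19,0],[-1.8,24,0],[-2,28,0],[-2.2,30,0],[-2.2,30,0]], jaw=[0,0,0,0,0,0,0,0])

```text
time_s: 41.2
eef_pos: [0.5447, -0.034, 0.2103]
eef_rot: [-0.001, 0.067, 0.998, 0.0]
wrist_force: [-0.3, -1.1, -4.2]
opening: 0.222
grasp_force: 59.8
```

send_rows(dr=[[0,0,0],[0,0,0],[0,0,0],[0,0,0],[0,0,0],[0,0,0],[0,0,0],[0,0,0]], xyz=[[0,0,0],[0,0,1],[0,0,2.5],[0,0,4],[0,0,4],[0,0,4],[0,0,4],[0,0,4]], jaw=[0,0,0,0,0,0,0,0])

```text
time_s: 42.2
eef_pos: [0.5458, -0.0358, 0.1726]
eef_rot: [0.001, 0.068, 0.998, -0.0]
wrist_force: [-0.4, -0.5, -4.2]
opening: 0.224
grasp_force: 59.8
```

Run:
```python
from h import *
state(); im,cal=shot('wrist','w17.png'); P=np.array(ctrl.get_obs()['eef_pos'])
E=eye(im,cal,P[2]-.0284)
cv2.imwrite('pics/w17c.png',cv2.resize(im[40:170,170:340,::-1],None,fx=4,fy=4)); plan([.5447,-.0353,.17],82.2)
```

```text
t 42.2 pos [ 0.5458 -0.0358  0.1726] toolx [-0.991  0.136 -0.001] tooly [ 0.136  0.991 -0.   ] F [-0.4 -0.5 -4.2] op 0.224 gf 59.8 q [-0.28  0.2   1.75 -0.    1.19 -1.72]
hole (252.69869995117188, 104.68647003173828) dia mm 15.9
shift [0.11 0.03 0.25] dr [-0.001  0.009 -0.001]
```

View pics/w17c.png

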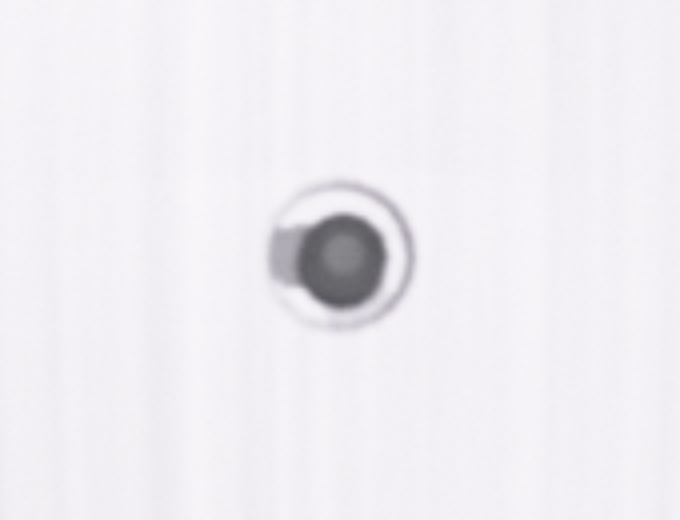

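The hole centre (341,254) and rod tip (343,253) are concentric. I'll lower.

send_rows(dr=[[0,0,0],[0,0,0],[0,0,0],[0,0,0],[0,0,0],[0,0,0],[0,0,0],[0,0,0]], xyz=[[0.08,0,0],[0.08,0,0.7],[0.08,0,1.6],[0.08,0,2.5],[0.08,0,3.5],[0.08,0,4.5],[0.08,0,5],[0.08,0,5]], jaw=[0,0,0,0,0,0,0,0])

```text
time_s: 43.25
eef_pos: [0.5444, -0.0356, 0.1215]
eef_rot: [-0.0, 0.068, 0.998, 0.0]
wrist_force: [0.2, 0.2, -4.6]
opening: 0.216
grasp_force: 59.8
```

Run:
```python
from h import *
state()
```

```text
t 43.25 pos [ 0.5444 -0.0356  0.1215] toolx [-0.991  0.136  0.001] tooly [0.136 0.991 0.   ] F [ 0.2  0.2 -4.6] op 0.216 gf 59.8 q [-0.28  0.27  1.78 -0.    1.09 -1.72]
```

Threaded with no side force. It needs about 2.3 cm more.

send_rows(dr=[[0,0,0],[0,0,0],[0,0,0],[0,0,0],[0,0,0],[0,0,0],[0,0,0],[0,0,0]], xyz=[[0,0,0.5],[0,0,1],[0,0,1.5],[0,0,1.9],[0,0,2.2],[0,0,2.25],[0,0,2.25],[0,0,2.25]], jaw=[0,0,0,0,0,0,0,0])

```text
time_s: 44.25
eef_pos: [0.5448, -0.0357, 0.0997]
eef_rot: [0.0, 0.068, 0.998, -0.0]
wrist_force: [-0.5, 0.3, -4.5]
opening: 0.22
grasp_force: 59.8
```

Run:
```python
from h import *
state()
```

```text
t 44.25 pos [ 0.5448 -0.0357  0.0997] toolx [-0.991  0.136 -0.   ] tooly [ 0.136  0.991 -0.   ] F [-0.5  0.3 -4.5] op 0.22 gf 59.8 q [-0.28  0.3   1.79 -0.    1.05 -1.72]
```

send_rows(dr=[[0,0,0],[0,0,0],[0,0,0],[0,0,0],[0,0,0],[0,0,0],[0,0,0],[0,0,0]], xyz=[[0,0,0.15],[0,0,0.15],[0,0,0.15],[0,0,0.15],[0,0,0.15],[0,0,-4],[0,0,-8],[0,0,-10]], jaw=[0,0,50,50,50,50,60,60])

```text
time_s: 45.25
eef_pos: [0.5458, -0.036, 0.2023]
eef_rot: [0.002, 0.068, 0.998, -0.0]
wrist_force: [0.3, -0.0, -0.1]
opening: 0.6
grasp_force: 0.0
```

Run:
```python
from h import *
state(); im,cal=shot('wrist','w18.png')
w=cv2.morphologyEx(mask(im,(0,0,185),(179,60,255),(160,0,340,310)),cv2.MORPH_OPEN,np.ones((5,5)))
for a,c,m in comps(w,3000): print('white',a,c,rect(cal,m,.070))
# knob: (.6025,-.126)
plan([.602,-.127,.20],-7.8)
```

```text
t 45.25 pos [ 0.5458 -0.036   0.2023] toolx [-0.991  0.136 -0.004] tooly [ 0.136  0.991 -0.001] F [ 0.3 -0.  -0.1] op 0.6 gf 0.0 q [-0.28  0.16  1.73 -0.    1.25 -1.72]
white 22822 [257.72127771 160.70545964] [ 5.228000e-01 -3.160000e-02  2.757117e+02  1.014386e+02 -7.727100e+00]
shift [-6.69 -8.24  0.49] dr [ 0.043  0.058 14.999]
```

View pics/w18.png

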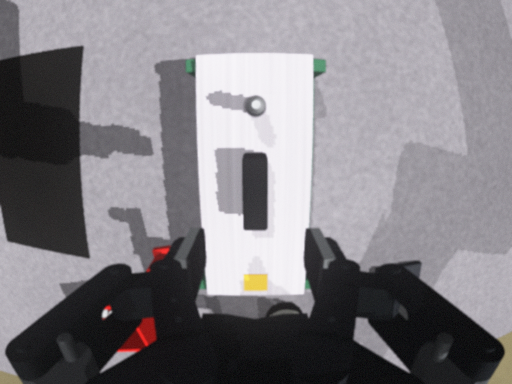

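The cover is seated, with the rod through its hole at (255,105) and the yellow mark at the fork end (256,282). Next is closing the turnbutton.

send_rows(dr=[[0,0,1.7],[0,0,3.4],[0,0,5.1],[0,0,6.8],[0,0,8.5],[0,0,10.2],[0,0,11.9],[0,0,13.5]], xyz=[[-1,-1,0],[-2,-2.5,0],[-3,-4,0],[-4,-5,0],[-5,-6,0],[-6,-7,0],[-6.7,-8.2,0],[-6.7,-8.2,0]], jaw=[60,60,60,60,60,60,60,60])

```text
time_s: 46.3
eef_pos: [0.6, -0.1269, 0.1986]
eef_rot: [-0.0, 0.702, 0.712, -0.0]
wrist_force: [0.4, -0.0, -0.4]
opening: 0.601
grasp_force: 0.0
```

send_rows(dr=[[0,0,1.5],[0,0,1.5],[0,0,1.5],[0,0,1.5],[0,0,1.5],[0,0,1.5],[0,0,1.5],[0,0,1.5]], xyz=[[0,0,0],[0,0,0],[0,0,0],[0,0,0],[0,0,0],[0,0,0],[0,0,0],[0,0,0]], jaw=[60,60,60,60,60,60,60,60])

```text
time_s: 47.3
eef_pos: [0.5999, -0.126, 0.1996]
eef_rot: [0.0, 0.754, 0.657, 0.0]
wrist_force: [-0.2, -0.5, -0.7]
opening: 0.602
grasp_force: 0.0
```

Run:
```python
from h import *
state(); im,cal=shot('wrist','w19.png')
r=mask(im,(0,150,100),(8,255,255),(200,150,310,230))|mask(im,(172,150,100),(179,255,255),(200,150,310,230))
n,l=cv2.connectedComponents(r)
for a,c,m in comps(r,60):
    p=np.argwhere(m); print(a,c,'low',p[p[:,0]>p[:,0].max()-4].mean(0)[::-1], p.min(0),p.max(0))
plan([.602,-.127,.107],-7.8)
```

```text
t 47.3 pos [ 0.5999 -0.126   0.1996] toolx [ 0.136  0.991 -0.   ] tooly [ 0.991 -0.136  0.   ] F [-0.2 -0.5 -0.7] op 0.602 gf 0.0 q [-0.4   0.31  1.55 -0.    1.28 -0.26]
1366 [268.98169839 198.52928258] low [258.80769231 219.21153846] [178 243] [221 309]
shift [-0.07  0.22  9.26] dr [ 0.    -0.    -0.001]
```

send_rows(dr=[[0,0,0],[0,0,0],[0,0,0],[0,0,0],[0,0,0],[0,0,0],[0,0,0],[0,0,0]], xyz=[[-0.1,0.2,2],[-0.1,0.2,5],[-0.1,0.2,7.5],[-0.1,0.2,9],[-0.1,0.2,9.2],[-0.1,0.2,9.2],[-0.1,0.2,9.2],[-0.1,0.2,9.2]], jaw=[60,60,60,60,60,60,60,60])

```text
time_s: 48.35
eef_pos: [0.6023, -0.1275, 0.1085]
eef_rot: [0.001, 0.754, 0.657, 0.0]
wrist_force: [0.3, -0.3, 0.1]
opening: 0.599
grasp_force: 0.0
```

send_rows(dr=[[0,0,0],[0,0,0],[0,0,0],[0,0,0],[0,0,0],[0,0,0],[0,0,0],[0,0,0]], xyz=[[0,0,0],[0,0,0],[0,0,0],[0,0,0],[0,0,0],[0,0,0],[0,0,0],[0,0,0]], jaw=[0,0,0,0,0,0,0,0])

```text
time_s: 49.35
eef_pos: [0.6027, -0.1274, 0.1081]
eef_rot: [0.001, 0.754, 0.657, 0.001]
wrist_force: [5.3, 0.9, 0.5]
opening: 0.188
grasp_force: 58.6
```

Run:
```python
from h import *
state()
```

```text
t 49.35 pos [ 0.6027 -0.1274  0.1081] toolx [ 0.136  0.991 -0.   ] tooly [ 0.991 -0.136  0.002] F [5.3 0.9 0.5] op 0.188 gf 58.6 q [-0.4   0.42  1.6   0.    1.11 -0.26]
```

send_rows(dr=[[0,0,0],[0,0,0],[0,0,0],[0,0,0],[0,0,0],[0,0,0],[0,0,0],[0,0,0]], xyz=[[-0.4,0.05,0],[-0.75,0.13,0],[-1.13,0.24,0],[-1.5,0.4,0],[-1.8,0.58,0],[-2.11,0.8,0],[-2.4,1.04,0],[-2.65,1.32,0]], jaw=[0,0,0,0,0,0,0,0])

```text
time_s: 50.35
eef_pos: [0.6096, -0.1531, 0.1078]
eef_rot: [-0.003, 0.753, 0.658, -0.001]
wrist_force: [-9.7, 13.0, 15.0]
opening: 0.188
grasp_force: 60.9
```

send_rows(dr=[[0,0,0],[0,0,0],[0,0,0],[0,0,0],[0,0,0],[0,0,0],[0,0,0],[0,0,0]], xyz=[[-0.24,0.3,0],[-0.44,0.65,0],[-0.6,1,0],[-0.73,1.34,0],[-0.83,1.75,0],[-0.88,2.1,0],[-0.9,2.35,0],[-0.9,2.35,0]], jaw=[0,0,0,0,0,0,0,0])

```text
time_s: 51.35
eef_pos: [0.6291, -0.1723, 0.108]
eef_rot: [-0.001, 0.754, 0.657, -0.006]
wrist_force: [-17.8, -15.0, 10.7]
opening: 0.186
grasp_force: 60.6
```

Run:
```python
from h import *
state(); P=np.array(ctrl.get_obs()['eef_pos'])-[.640,-.130,0]; m=Rt().as_matrix(); v=m.T@P; print('theta',np.arctan2(-v[1],-v[0]),np.hypot(v[0],v[1]))
```

```text
t 51.35 pos [ 0.6291 -0.1723  0.108 ] toolx [ 0.136  0.991 -0.008] tooly [ 0.991 -0.136 -0.009] F [-17.8 -15.   10.7] op 0.186 gf 60.6 q [-0.44  0.5   1.49 -0.01  1.15 -0.3 ]
theta 0.1340830972914336 0.044632668359454994
```

send_rows(dr=[[0,0,0],[0,0,0],[0,0,0],[0,0,0],[0,0,0],[0,0,0],[0,0,0],[0,0,0]], xyz=[[0,0,0],[0,0,0],[0,0,0],[0,0,-2],[0,0,-6],[0,0,-10],[0,0,-10],[0,0,-10]], jaw=[50,50,50,50,50,60,60,60])

```text
time_s: 52.35
eef_pos: [0.6333, -0.1672, 0.2082]
eef_rot: [0.0, 0.754, 0.657, 0.0]
wrist_force: [0.2, 0.5, -0.3]
opening: 0.601
grasp_force: 0.0
```

Run:
```python
from h import *
state(); im,cal=shot('wrist','w20.png')
print('exp closed knob px',proj(cal,[.640-.0052,-.130-.0376,.113],True),'at .25',proj(cal,[.640-.0144,-.130-.0355,.113],True),'pivot',proj(cal,[.64,-.13,.085],True))
```

```text
t 52.35 pos [ 0.6333 -0.1672  0.2082] toolx [ 0.136  0.991 -0.   ] tooly [ 0.991 -0.136  0.001] F [ 0.2  0.5 -0.3] op 0.601 gf 0.0 q [-0.44  0.39  1.43  0.    1.32 -0.3 ]
exp closed knob px [256.45191003 201.62567198] at .25 [244.21623597 200.59276525] pivot [256.33216609 148.03245944]
```

View pics/w20.png

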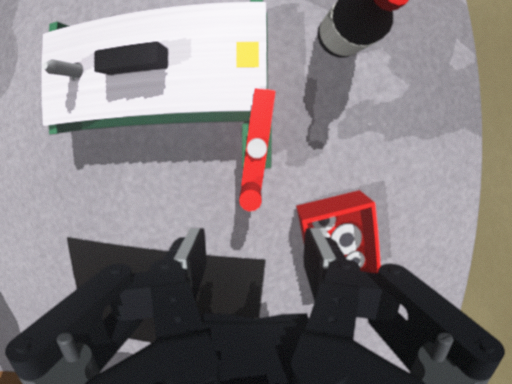

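The turnbutton is almost closed: knob at (250,200), pivot at (257,148), blade end at (264,92) over the cover edge. I'll work out the angle numerically.

Run:
```python
from h import *
im=np.load('/tmp/wrist.npy'); cal=ctrl.calibration('wrist')
r=mask(im,(0,150,100),(8,255,255),(235,80,285,215))|mask(im,(172,150,100),(179,255,255),(235,80,285,215))
p=np.argwhere(r>0)
e=p[p[:,0]<p[:,0].min()+25].mean(0)[::-1]; k=p[p[:,0]>p[:,0].max()-16].mean(0)[::-1]
piv=onz(cal,(257,148),.085,True)
c=np.radians(-7.8)
for n,q,z in(('blade',e,.081),('knob',k,.113)):
    w=onz(cal,q,z,True); v=(w-piv)[:2]*(1 if n=='blade' else -1); a=np.arctan2(v[1],v[0]); print(n,q,w,'theta',(np.pi/2+c)-a)
```

```text
blade [262.74590164 101.67213115] [ 0.64980583 -0.0921086   0.081     ] theta 0.12292925078707806
knob [249.72818792 201.61409396] [ 0.62908488 -0.16630202  0.113     ] theta 0.149708993673364
```

θ is about 0.13. That is inside the limit, but I'll re-grip centred on the closed position to bring the knob fully home.

send_rows(dr=[[0,0,0],[0,0,0],[0,0,0],[0,0,0],[0,0,0],[0,0,0],[0,0,0],[0,0,0]], xyz=[[0,0.1,3],[0,0.1,6],[0,0.1,9],[0,0.1,10],[0,0.1,10],[0,0.1,10],[0,0.1,10],[0,0.1,10]], jaw=[60,60,60,60,60,60,60,60])

```text
time_s: 53.4
eef_pos: [0.6347, -0.1678, 0.1085]
eef_rot: [0.001, 0.754, 0.657, 0.0]
wrist_force: [-0.3, 1.4, 1.0]
opening: 0.602
grasp_force: 0.0
```

send_rows(dr=[[0,0,0],[0,0,0],[0,0,0],[0,0,0],[0,0,0],[0,0,0],[0,0,0],[0,0,0]], xyz=[[0,0,0],[0,0,0],[0,0,0],[0,0,0],[0,0,0],[0,0.2,0],[0,0.3,0],[0,0.3,0]], jaw=[0,0,0,0,0,0,0,0])

```text
time_s: 54.4
eef_pos: [0.6353, -0.168, 0.1077]
eef_rot: [-0.002, 0.753, 0.658, -0.002]
wrist_force: [-13.0, -0.2, 11.0]
opening: 0.187
grasp_force: 59.4
```

Run:
```python
from h import *
state()
```

```text
t 54.4 pos [ 0.6353 -0.168   0.1077] toolx [ 0.135  0.991 -0.   ] tooly [ 0.991 -0.135 -0.005] F [-13.   -0.2  11. ] op 0.187 gf 59.4 q [-0.44  0.51  1.48 -0.    1.15 -0.3 ]
```

send_rows(dr=[[0,0,0],[0,0,0],[0,0,0],[0,0,0],[0,0,0],[0,0,0],[0,0,0],[0,0,0]], xyz=[[0,0,0],[0,0,0],[0,0,0],[0,0,-2],[0,0,-6],[0,0,-10],[0,0,-10],[0,0,-10]], jaw=[50,50,50,50,50,60,60,60])

```text
time_s: 55.4
eef_pos: [0.6373, -0.1679, 0.2082]
eef_rot: [0.0, 0.754, 0.657, 0.0]
wrist_force: [-0.2, 0.3, -0.9]
opening: 0.599
grasp_force: 0.0
```

Run:
```python
from h import *
state(); im,cal=shot('wrist','w21.png')
r=mask(im,(0,150,100),(8,255,255),(235,80,285,215))|mask(im,(172,150,100),(179,255,255),(235,80,285,215))
p=np.argwhere(r>0)
e=p[p[:,0]<p[:,0].min()+25].mean(0)[::-1]; k=p[p[:,0]>p[:,0].max()-16].mean(0)[::-1]
piv=np.array([.640,-.130,.085]); c=np.radians(-7.8)
E=onz(cal,e,.081,True);Kn=onz(cal,k,.113,True); v=(E-Kn)[:2]
print(e,k,E,Kn,'theta',np.pi/2+c-np.arctan2(v[1],v[0]))
w=cv2.morphologyEx(mask(im,(0,0,190),(179,45,255),(20,0,275,130)),cv2.MORPH_OPEN,np.ones((5,5)))
for a,cc,m in comps(w,2000): print('cover',a,cc,rect(cal,m,.070))
b=[onz(cal,cc,.05,True)[:2] for a,cc,m in comps(mask(im,(0,150,100),(8,255,255),(290,180,390,280)),200)]; print('bin',b)
```

```text
t 55.4 pos [ 0.6373 -0.1679  0.2082] toolx [ 0.136  0.991 -0.   ] tooly [ 0.991 -0.136  0.001] F [-0.2  0.3 -0.9] op 0.599 gf 0.0 q [-0.44  0.4   1.42  0.    1.32 -0.3 ]
[252.10196078 101.38235294] [251.25328947 201.71052632] [ 0.64586123 -0.09165184  0.081     ] [ 0.63483646 -0.16787629  0.113     ] theta 0.00750385178641344
cover 18016 [155.9883992   59.85968028] [ 5.439000e-01 -3.200000e-02  2.343303e+02  1.057789e+02 -7.474000e+00]
bin [array([ 0.72104582, -0.21766507])]
```

Closed (θ≈0.01), the cover is seated square, and the gripper is clear at z=0.21.

```bash
python3 -c "
from bench import ctrl; print(ctrl.hand_in())"
```

```text
the job is handed in; nothing more can be done
None
```

The job is handed in and no result came back: both tensioner arms (only two were on the bench) are stacked on the rod with bosses in the fork, the cover is seated, and the turnbutton measured about 0.01 rad, but I viewed 17 pictures, over the limit of 14.

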